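# Couple the quick-hitch hooks to the tow bar and lock the pins

## Task

Couple every quick-hitch hook on the bench to the tow bar: push each one mouth down over a pin of its own, between the lugs, fully home so that its sprung latch snaps shut under the pin, with its eye pointing away from you beyond the bar. Lock each pin that carries a hook: drop a linchpin from the wooden block right down into the cross hole at the pin's end and swing its ring over the pin end until it snaps shut; linchpins left over stay in the block. Leave the mallet, the oil can and the spanner alone.

Things in the scene. Friction and masses are not known exactly. Their poses are not given: they have to be found in the camera images.
- tow_bar: tow bar fixed to the bench: painted 34 x 40 mm square tube along its y axis, top 60 mm above the bench, centred 52 mm to the robot's side (-x) of the pins. Three pairs of lugs (8 mm plates, 40 mm gap, tops at 68 mm) 130 mm apart stick out to +x, each with a fixed steel pin 18 mm thick along y, axis 52 mm up. Origin: on the bench below the middle pin's middle; x away from the robot, z up
- pin1_hole (a point): pin 1 of the bar (1 to 3 towards the bar's +y): top mouth of the upright cross hole (10.5 mm wide, right through) near the pin's +y end, 61 mm above the bench; axes as tow_bar. From here, in mm: the middle of the pin's axis between the lugs, where a hook goes, is at (0, -40, -9); the pin's +y end at y = 11; its head (26 wide) at y = -69 to -76
- pin2_hole (a point): pin 2 of the bar (1 to 3 towards the bar's +y): top mouth of the upright cross hole (10.5 mm wide, right through) near the pin's +y end, 61 mm above the bench; axes as tow_bar. From here, in mm: the middle of the pin's axis between the lugs, where a hook goes, is at (0, -40, -9); the pin's +y end at y = 11; its head (26 wide) at y = -69 to -76
- pin3_hole (a point): pin 3 of the bar (1 to 3 towards the bar's +y): top mouth of the upright cross hole (10.5 mm wide, right through) near the pin's +y end, 61 mm above the bench; axes as tow_bar. From here, in mm: the middle of the pin's axis between the lugs, where a hook goes, is at (0, -40, -9); the pin's +y end at y = 11; its head (26 wide) at y = -69 to -76
- hook1: quick-hitch hook 1 (may be absent), dark steel, 155 mm long, about 0.55 kg, standing mouth down on its foot and eye. Origin: on its underside (bench level) below the shank; x towards the eye, z up. In mm: grip the shank, 18 wide (y), z 22 to 46, x -13 to 35. Jaw 20 thick, x -77 to -29, up to z 66, its tip down to z 13; foot 46 wide, x -29 to -16, z 0; eye 40 across, 40 wide, at x 58, z 20
- hook1_seat (a point): where the pin's axis lies when hook 1 is home: (-50, 0, 44) mm from the hook's origin, axes as the hook. The roof of the mouth is 9.5 mm above it; the mouth is 22 mm wide along x, flaring to 35 at the bottom. Lower the hook straight down over a pin, its y along the pin, until the roof rests on the pin; let go, its eye sinks about 10 mm to the bench
- latch1 (a joint): sprung latch across the mouth of hook 1: 0 shut, 0.75 rad turned fully up into the hook. Hinged on the foot's side, its tongue reaches half across the mouth, 16 mm below the seat point. A pin pressed into the mouth turns it about 0.5 rad, taking 3 to 5 N, and it springs shut by itself once the pin is home; it cannot open outwards
- hook2: quick-hitch hook 2 (may be absent), dark steel, 155 mm long, about 0.55 kg, standing mouth down on its foot and eye. Origin: on its underside (bench level) below the shank; x towards the eye, z up. In mm: grip the shank, 18 wide (y), z 22 to 46, x -13 to 35. Jaw 20 thick, x -77 to -29, up to z 66, its tip down to z 13; foot 46 wide, x -29 to -16, z 0; eye 40 across, 40 wide, at x 58, z 20
- hook2_seat (a point): where the pin's axis lies when hook 2 is home: (-50, 0, 44) mm from the hook's origin, axes as the hook. The roof of the mouth is 9.5 mm above it; the mouth is 22 mm wide along x, flaring to 35 at the bottom. Lower the hook straight down over a pin, its y along the pin, until the roof rests on the pin; let go, its eye sinks about 10 mm to the bench
- latch2 (a joint): sprung latch across the mouth of hook 2: 0 shut, 0.75 rad turned fully up into the hook. Hinged on the foot's side, its tongue reaches half across the mouth, 16 mm below the seat point. A pin pressed into the mouth turns it about 0.5 rad, taking 3 to 5 N, and it springs shut by itself once the pin is home; it cannot open outwards
- hook3: quick-hitch hook 3 (may be absent), dark steel, 155 mm long, about 0.55 kg, standing mouth down on its foot and eye. Origin: on its underside (bench level) below the shank; x towards the eye, z up. In mm: grip the shank, 18 wide (y), z 22 to 46, x -13 to 35. Jaw 20 thick, x -77 to -29, up to z 66, its tip down to z 13; foot 46 wide, x -29 to -16, z 0; eye 40 across, 40 wide, at x 58, z 20
- hook3_seat (a point): where the pin's axis lies when hook 3 is home: (-50, 0, 44) mm from the hook's origin, axes as the hook. The roof of the mouth is 9.5 mm above it; the mouth is 22 mm wide along x, flaring to 35 at the bottom. Lower the hook straight down over a pin, its y along the pin, until the roof rests on the pin; let go, its eye sinks about 10 mm to the bench
- latch3 (a joint): sprung latch across the mouth of hook 3: 0 shut, 0.75 rad turned fully up into the hook. Hinged on the foot's side, its tongue reaches half across the mouth, 16 mm below the seat point. A pin pressed into the mouth turns it about 0.5 rad, taking 3 to 5 N, and it springs shut by itself once the pin is home; it cannot open outwards
- block: hardwood block fixed to the bench, 130 x 56 x 50 mm high; three holes 12 mm wide in its top, 42 mm apart along x at y = -4 mm, hold the linchpins upright. Origin: centre of its underside
- linchpin1: linchpin 1, bright steel, 0.14 kg. Origin: under the centre of its shoulder disc (16 mm across), z up the shank; in the block it is 50 mm above the bench, seated in a pin it is at that pin's hole mouth. Shank 8 mm thick, 38 mm down, round-nosed. Head to grip: 14 (x) by 12 mm (y), up to z = 34. Its ring folds out to its +y, which must point to the bar's +y to swing over the pin's end
- ring1 (a joint): ring of linchpin 1: 4.4 mm wire, 36 mm wide, its far side 38 mm from its hinge, which runs along the linchpin's x, 7 mm above its origin. 0: folded out level; 1.40: hanging shut round the pin. A snap spring holds it at either end and tips over at 0.65 rad; pressing the far side down takes 1.5 to 2 N
- linchpin2: linchpin 2, bright steel, 0.14 kg. Origin: under the centre of its shoulder disc (16 mm across), z up the shank; in the block it is 50 mm above the bench, seated in a pin it is at that pin's hole mouth. Shank 8 mm thick, 38 mm down, round-nosed. Head to grip: 14 (x) by 12 mm (y), up to z = 34. Its ring folds out to its +y, which must point to the bar's +y to swing over the pin's end
- ring2 (a joint): ring of linchpin 2: 4.4 mm wire, 36 mm wide, its far side 38 mm from its hinge, which runs along the linchpin's x, 7 mm above its origin. 0: folded out level; 1.40: hanging shut round the pin. A snap spring holds it at either end and tips over at 0.65 rad; pressing the far side down takes 1.5 to 2 N
- linchpin3: linchpin 3, bright steel, 0.14 kg. Origin: under the centre of its shoulder disc (16 mm across), z up the shank; in the block it is 50 mm above the bench, seated in a pin it is at that pin's hole mouth. Shank 8 mm thick, 38 mm down, round-nosed. Head to grip: 14 (x) by 12 mm (y), up to z = 34. Its ring folds out to its +y, which must point to the bar's +y to swing over the pin's end
- ring3 (a joint): ring of linchpin 3: 4.4 mm wire, 36 mm wide, its far side 38 mm from its hinge, which runs along the linchpin's x, 7 mm above its origin. 0: folded out level; 1.40: hanging shut round the pin. A snap spring holds it at either end and tips over at 0.65 rad; pressing the far side down takes 1.5 to 2 N
- mallet: bystander: mallet, 260 mm long, lying on the bench; leave it alone
- oil_can: bystander: copper oil can, 68 mm across and 130 mm high, origin at the centre of its base; leave it alone
- spanner: bystander: spanner, 200 mm long, lying on the bench; leave it alone
Things that resemble listed ones, but are neither listed nor needed, are in the scene too. Leave any pink look-alike of the hook2 alone. What is shaped like the hook3 but red is not meant.

How it is judged (in metres and radians):
At the end, for the whole second after the job is handed in: Every hook sits at rest on a pin of its own (seat point within 15 mm of the pin's middle along it, 8 mm across, 6 mm above), latch below 0.1 rad; that pin's hole holds an upright linchpin within 6 mm of fully down, ring over 1.2 rad. Other linchpins stand in the block (((x of hook1_seat in the frame of pin1_hole between -0.008 and 0.008 m and y of hook1_seat in the frame of pin1_hole between -0.055 and -0.025 m and z of hook1_seat in the frame of pin1_hole between -0.018 and -0.003 m and horizontal distance between any of linchpin1, linchpin2, linchpin3 and pin1_hole below 0.006 m) or (x of hook1_seat in the frame of pin2_hole between -0.008 and 0.008 m and y of hook1_seat in the frame of pin2_hole between -0.055 and -0.025 m and z of hook1_seat in the frame of pin2_hole between -0.018 and -0.003 m and horizontal distance between any of linchpin1, linchpin2, linchpin3 and pin2_hole below 0.006 m) or (x of hook1_seat in the frame of pin3_hole between -0.008 and 0.008 m and y of hook1_seat in the frame of pin3_hole between -0.055 and -0.025 m and z of hook1_seat in the frame of pin3_hole between -0.018 and -0.003 m and horizontal distance between any of linchpin1, linchpin2, linchpin3 and pin3_hole below 0.006 m)) and value of joint each of latch1, latch2, latch3 below 0.1 rad and linear speed of each of hook1, hook2, hook3 below 0.02 m/s and ((x of hook2_seat in the frame of pin1_hole between -0.008 and 0.008 m and y of hook2_seat in the frame of pin1_hole between -0.055 and -0.025 m and z of hook2_seat in the frame of pin1_hole between -0.018 and -0.003 m and horizontal distance between any of linchpin1, linchpin2, linchpin3 and pin1_hole below 0.006 m) or (x of hook2_seat in the frame of pin2_hole between -0.008 and 0.008 m and y of hook2_seat in the frame of pin2_hole between -0.055 and -0.025 m and z of hook2_seat in the frame of pin2_hole between -0.018 and -0.003 m and horizontal distance between any of linchpin1, linchpin2, linchpin3 and pin2_hole below 0.006 m) or (x of hook2_seat in the frame of pin3_hole between -0.008 and 0.008 m and y of hook2_seat in the frame of pin3_hole between -0.055 and -0.025 m and z of hook2_seat in the frame of pin3_hole between -0.018 and -0.003 m and horizontal distance between any of linchpin1, linchpin2, linchpin3 and pin3_hole below 0.006 m)) and ((x of hook3_seat in the frame of pin1_hole between -0.008 and 0.008 m and y of hook3_seat in the frame of pin1_hole between -0.055 and -0.025 m and z of hook3_seat in the frame of pin1_hole between -0.018 and -0.003 m and horizontal distance between any of linchpin1, linchpin2, linchpin3 and pin1_hole below 0.006 m) or (x of hook3_seat in the frame of pin2_hole between -0.008 and 0.008 m and y of hook3_seat in the frame of pin2_hole between -0.055 and -0.025 m and z of hook3_seat in the frame of pin2_hole between -0.018 and -0.003 m and horizontal distance between any of linchpin1, linchpin2, linchpin3 and pin2_hole below 0.006 m) or (x of hook3_seat in the frame of pin3_hole between -0.008 and 0.008 m and y of hook3_seat in the frame of pin3_hole between -0.055 and -0.025 m and z of hook3_seat in the frame of pin3_hole between -0.018 and -0.003 m and horizontal distance between any of linchpin1, linchpin2, linchpin3 and pin3_hole below 0.006 m)) and (((horizontal distance between linchpin1 and pin1_hole below 0.006 m or horizontal distance between linchpin1 and pin2_hole below 0.006 m or horizontal distance between linchpin1 and pin3_hole below 0.006 m) and height (world z) of linchpin1 between 0.057 and 0.067 m and value of joint ring1 above 1.2 rad) or (horizontal distance between linchpin1 and block below 0.055 m and height (world z) of linchpin1 between 0.045 and 0.056 m)) and angle between each of linchpin1, linchpin2, linchpin3's own z axis and vertical below 0.25 rad and (((horizontal distance between linchpin2 and pin1_hole below 0.006 m or horizontal distance between linchpin2 and pin2_hole below 0.006 m or horizontal distance between linchpin2 and pin3_hole below 0.006 m) and height (world z) of linchpin2 between 0.057 and 0.067 m and value of joint ring2 above 1.2 rad) or (horizontal distance between linchpin2 and block below 0.055 m and height (world z) of linchpin2 between 0.045 and 0.056 m)) and (((horizontal distance between linchpin3 and pin1_hole below 0.006 m or horizontal distance between linchpin3 and pin2_hole below 0.006 m or horizontal distance between linchpin3 and pin3_hole below 0.006 m) and height (world z) of linchpin3 between 0.057 and 0.067 m and value of joint ring3 above 1.2 rad) or (horizontal distance between linchpin3 and block below 0.055 m and height (world z) of linchpin3 between 0.045 and 0.056 m))); the robot touches nothing.
It fails at once if the mallet is moved by more than 20 mm (distance of mallet from where it was at the start of the episode above 0.02 m).
It fails at once if the oil can is moved by more than 20 mm (distance of oil_can from where it was at the start of the episode above 0.02 m).
It fails at once if the spanner is moved by more than 20 mm (distance of spanner from where it was at the start of the episode above 0.02 m).
Of hook1, hook2, hook3 only 2 to 3 are there at a start; the rules pass over those that are not, and their reading is None.
At some moment in a run one of hook1, hook2, hook3 may be knocked a few centimetres aside while the robot is not near it.
It also fails if it takes over 210 s, if anything falls off the work surface, if the arm or the gripper's body presses on something with over 40 N, if the wrist force passes 120 N, or if a joint passes its speed limit or range.

## Robot

A 7-joint arm with a two-finger parallel gripper is mounted at the origin on the work surface. World frame = base frame: x ahead of the robot, y to its left, z up, the work surface at z = 0. Lengths are in m, angles in degrees, forces in N, time in s.
With the tool pointing down it reaches from about 0.4 to 0.85 m from the base axis. Payload 4.4 kg.
Tool frame: the origin (TCP) lies between the finger pads; the fingertips stand tcp_to_tips ahead of it and the grasp point (between the pads) lies 6 mm ahead of it (tcp_to_tips is the distance from the TCP to the fingertips, in m); y points along the fingers, z is the direction in which the jaws open and shut, and the axes are right-handed (so a half turn about y gives the same grasp; the last joint's range is limited). The gripper opens to 94 mm and grips with 3 to 60 N. Pads are 16 mm wide; open, the fingers measure 119 mm over their backs; the gripper's body (75 mm by 177 mm) begins 78 mm behind the grasp point.
Start: joints at [-79.114, 36.005, 2.206, 86.941, -1.547, 57.084, -1.146], TCP at [0.164, 0.629, 0.23] pointing down, gripper open.
Joint ranges: [-175.42, 175.42], [-21.48, 121.26], [-71.46, 75.88], [10.55, 141.38], [-63.04, 243.04], [13.31, 113.54], [-168.57, 168.57]. Speed limits (degrees/s): [147.25, 147.25, 180, 180, 180, 180, 180].

## Interface

Orientations are given as [roll, pitch, yaw] about the fixed x, y, z axes, in that order (R = Rz(yaw) Ry(pitch) Rx(roll)).
In Python, from workcell import sense, snapshot, camera_info, job_done, tcp_to_tips gives the robot as it stands.
- The arm moves only by the tool send_rows, never from a script. Its argument "deltas" is a list of rows, each an object with "translation": the shift along the world's x, y, z in m, a list of three; "rot": the turn, a rotation vector about the world's x, y, z in degrees, a list of three; "fingers": the finger opening in m, from 0 to 0.094. A call has 1 to 5 rows; each row shifts and turns the commanded pose from where the row before left it; what a row does not reach is not made up. A row lasts 1/10 s, in which the tool goes at most 50 mm and 8.59 degrees, less where a joint would pass 70% of its speed; a pose out of reach is approached as far as the arm can. A call is refused whole if a number of a shift passes 0.05 or a number of a turn 8.59, either way. A call with a gripper value outside its range is refused whole. The fingers move at their own pace and stop on an object; "force" is the grip in N (left out, the last holds). Time passes only in rows, so rows that do not move let the fingers close. It gives the time, the measured TCP pose, the force and the opening at its end, in the units of the state.
- sense(): the state, without advancing time (a new reading comes with each control period).
- snapshot(name): name is "scene" or "top" or "wrist"; returns the picture (384x512x3 uint8, red, green, blue); there is no depth.
- camera_info(name): a dict with "camera_matrix" (3x3 intrinsics, pixels), "xyz" and "rotation" of the camera in the world. Camera axes: x right, y down, z forward; pixel columns grow to the right and rows downward; lengths in m; the calibration is good to about 2 mm. A picture is of the moment at which its call begins: read the wrist's pose just before it. camera_info takes no time and is no camera call; for the wrist camera it gives the pose at the moment of the call.
- job_done(): hands the job in, once; it reports no verdict.
The state is a dict: "time": time; "qpos": joint angles; "joint_velocities": joint speeds; "joint_torque": joint torques, N m; "position": TCP position; "ee_rot": TCP orientation; "wrist_force": force on the tool from outside, world axes, zero at the start; "torque": the same for the moment, N m; "width": finger opening in m.
Only numpy, scipy, OpenCV 4.12 (cv2) and the standard library are available. Lean on these libraries where they do the work, as an engineer would, in place of code of your own. Each camera call takes 0.05 s, during which the arm holds its last target.

## Working session

There is one attempt and no reset: what is moved stays moved. The work goes in short steps, Python scripts to look and compute and a tool call to move; the robot and the scene stay as the last step left them, time stands still between calls to the robot, and variables do not carry over. Pictures are saved under pics/ and viewed, and the job is handed in when it is done.

Besides the shell and the picture viewer there is one more tool, called after "Call:" by a JSON object that holds its "name" and its "arguments". send_rows: Moves the arm, as the interface text tells. Its arguments: {"type":"object","properties":{"deltas":{"type":"array"},"force":{"type":"number"}},"required":["deltas"]}

```bash
mkdir -p pics; ls; python3 - <<'E'
from workcell import *
import cv2
s=sense();print(s); print(tcp_to_tips)
for n in ["scene","top","wrist"]:
    print(n,camera_info(n))
    im=snapshot(n); cv2.imwrite(f"pics/a_{n}.png",cv2.resize(im[:,:,::-1],(800,600),interpolation=cv2.INTER_CUBIC))
    cv2.imwrite(f"pics/raw_a_{n}.png",im[:,:,::-1])
E
```

```text
pics
{'time': 0.0, 'qpos': array([-79.1120794 ,  36.05862405,   2.20236778,  86.9952507 ,
        -1.54853707,  57.08270865,  -1.14806875]), 'joint_velocities': array([-0.02305319, -0.05689262,  0.01566314,  0.03170027,  0.06797581,
       -0.07096023, -0.09154403]), 'joint_torque': array([-6.09173725e-07, -5.49730968e+01,  1.14357267e+00, -1.86636275e+01,
       -5.21885511e-02,  2.39331031e-02,  1.72376731e-04]), 'position': array([0.16428842, 0.6282621 , 0.22956149]), 'ee_rot': array([-9.01069295e+01,  3.39445474e-05, -1.46608046e+01]), 'wrist_force': array([-0.74224899, -0.84261743,  0.06546224]), 'torque': array([-0.01771839, -0.02152283, -0.00576804]), 'width': 0.09423501650503932}
0.025
scene {'camera_matrix': array([[400.02928308,   0.        , 258.58606351],
       [  0.        , 400.02928308, 190.91683474],
       [  0.        ,   0.        ,   1.        ]]), 'xyz': array([0.94570242, 0.47692332, 1.24480709]), 'rotation': array([-149.97287276,    0.42646978,  135.71496498])}
top {'camera_matrix': array([[348.71130199,   0.        , 253.91499428],
       [  0.        , 348.71130199, 183.93797989],
       [  0.        ,   0.        ,   1.        ]]), 'xyz': array([ 0.32828045, -0.00238279,  1.00401176]), 'rotation': array([-171.83951747,   -1.92709032,  -91.12040274])}
wrist {'camera_matrix': array([[329.04867315,   0.        , 252.89905298],
       [  0.        , 329.04867315, 189.31194608],
       [  0.        ,   0.        ,   1.        ]]), 'xyz': array([0.10272534, 0.64462512, 0.38369248]), 'rotation': array([1.66940714e+02, 6.83580945e-02, 7.53292650e+01])}
```

View pics/a_top.png

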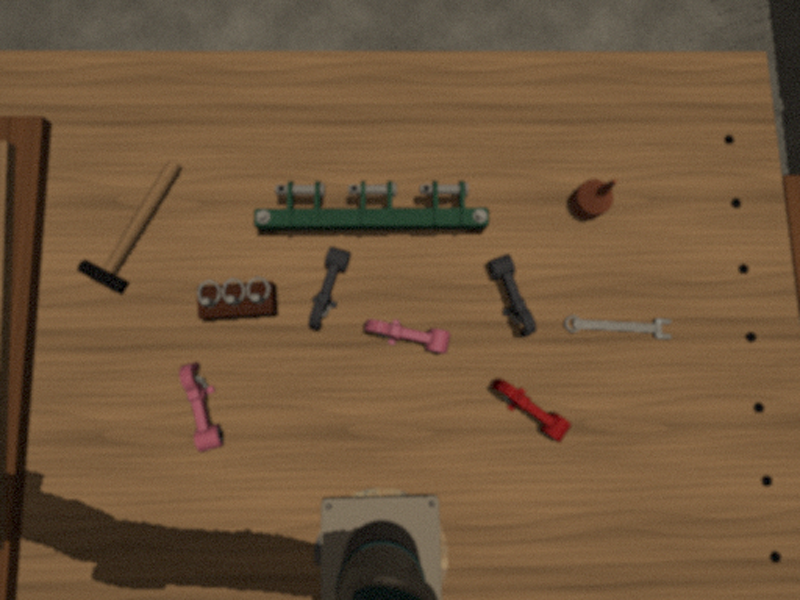

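View pics/a_scene.png

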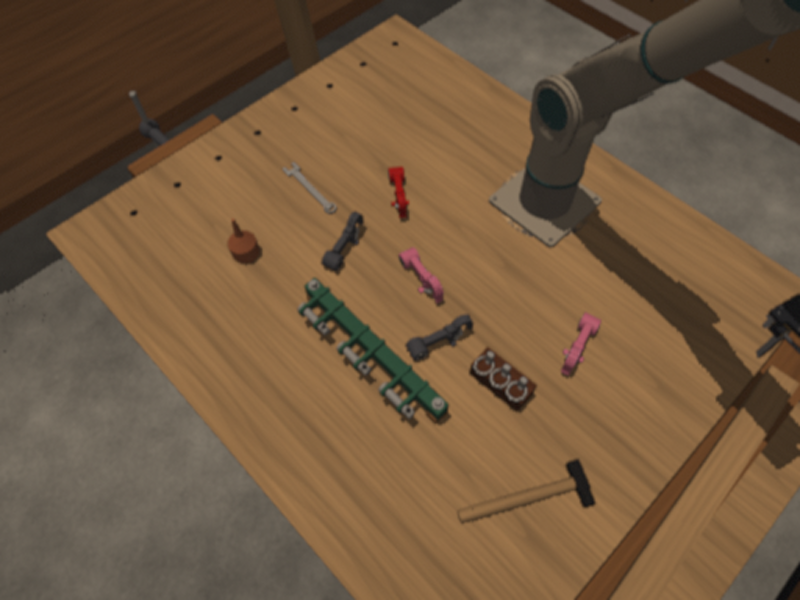

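View pics/a_wrist.png

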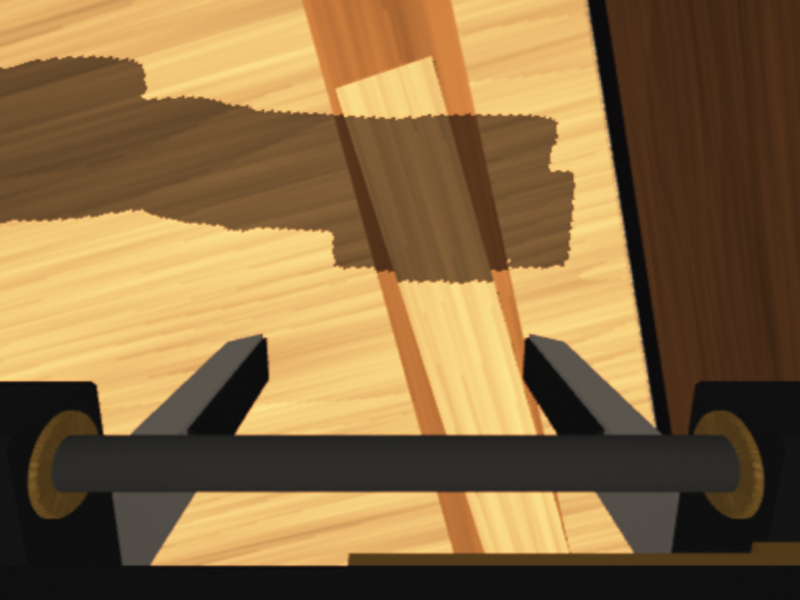

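```bash
cat > h.py <<'E'
import numpy as np, cv2
from scipy.spatial.transform import Rotation as Ro
from workcell import *
def cam(name):
    c=camera_info(name); return (np.array(c["camera_matrix"]),np.array(c["xyz"]),Ro.from_euler('xyz',c["rotation"],degrees=True).as_matrix())
def ray(c,uv):
    K,t,R=c; d=R@np.linalg.solve(K,[uv[0],uv[1],1.]); return t,d/np.linalg.norm(d)
def onz(c,uv,z):
    t,d=ray(c,uv); return t+d*(z-t[2])/d[2]
def proj(c,p):
    K,t,R=c; q=K@(R.T@(np.array(p)-t)); return q[:2]/q[2]
def tri(obs):
    A=np.zeros((3,3));b=np.zeros(3)
    for c,uv in obs:
        t,d=ray(c,uv); P=np.eye(3)-np.outer(d,d); A+=P;b+=P@t
    x=np.linalg.solve(A,b)
    return x,[np.round(proj(c,x)-np.array(uv),1) for c,uv in obs]
def pic(name,fn):
    c=cam(name); im=snapshot(name)[:,:,::-1].copy(); cv2.imwrite(f"pics/{fn}.png",im); 
    np.savez(f"pics/{fn}.npz",K=c[0],t=c[1],R=c[2]); return c,im
def load(fn):
    z=np.load(f"pics/{fn}.npz"); return (z["K"],z["t"],z["R"]),cv2.imread(f"pics/{fn}.png")
def crop(im,x0,y0,w,h,s,fn):
    cv2.imwrite(f"pics/{fn}.png",cv2.resize(im[y0:y0+h,x0:x0+w],None,fx=s,fy=s,interpolation=cv2.INTER_CUBIC))
def st():
    s=sense(); print("t",round(s["time"],2),"pos",np.round(s["position"],4),"rot",np.round(s["ee_rot"],2),"F",np.round(s["wrist_force"],1),"w",round(s["width"],4),"q",np.round(s["qpos"],1)); return s
E
python3 - <<'E'
from h import *
im=cv2.imread("pics/raw_a_top.png"); crop(im,150,100,220,165,3.6,"c1")
c=cam("top")
def f(u,v,z): 
    p=onz(c,(u*.64,v*.64),z); print(u,v,np.round(p,3))
for a in [(338,258,.04),(315,322,.04),(500,265,.04),(526,328,.04),(264,217,.06),(481,217,.06),(281,190,.061),(353,190,.061),(424,190,.061),(209,293,.057),(234,291,.057),(258,290,.057),(115,270,0),(172,170,0)]: f(*a)
E
```

```text
338 258 [0.521 0.067 0.04 ]
315 322 [0.406 0.108 0.04 ]
500 265 [ 0.504 -0.225  0.04 ]
526 328 [ 0.389 -0.267  0.04 ]
264 217 [0.592 0.196 0.06 ]
481 217 [ 0.588 -0.191  0.06 ]
281 190 [0.641 0.166 0.061]
353 190 [0.64  0.038 0.061]
424 190 [ 0.639 -0.089  0.061]
209 293 [0.459 0.289 0.057]
234 291 [0.461 0.246 0.057]
258 290 [0.463 0.205 0.057]
115 270 [0.512 0.479 0.   ]
172 170 [0.703 0.383 0.   ]
```

View pics/c1.png

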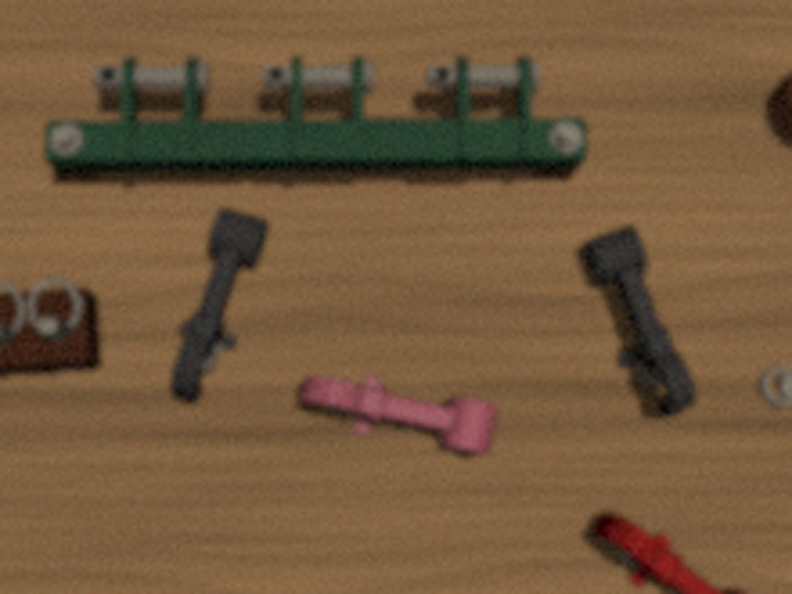

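Call:
{"name": "send_rows", "arguments": {"deltas": [{"translation":[0.02,-0.03,0.005],"rot":[0,0,0],"fingers":0.06},{"translation":[0.02,-0.03,0.005],"rot":[0,0,1],"fingers":0.06},{"translation":[0.02,-0.03,0.005],"rot":[0,0,1],"fingers":0.06},{"translation":[0.02,-0.03,0.005],"rot":[0,0,1],"fingers":0.06},{"translation":[0.02,-0.03,0.005],"rot":[0,0,1],"fingers":0.06}]}}

```text
time: 0.65
position: [0.265, 0.4774, 0.2555]
ee_rot: [-90.0, 0.0, -10.6]
wrist_force: [0.5, -0.1, -0.2]
width: 0.0604
```

```bash
python3 -c "
from h import *
st()"
```

```text
t 0.65 pos [0.265  0.4774 0.2555] rot [-90.03   0.   -10.61] F [ 0.5 -0.1 -0.2] w 0.0604 q [-64.8  25.8   1.4 101.9  -0.7  52.3  16.2]
```

Call:
{"name": "send_rows", "arguments": {"deltas": [{"translation":[0.02,-0.04,0.005],"rot":[0,0,1.5],"fingers":0.06},{"translation":[0.02,-0.04,0.005],"rot":[0,0,1.5],"fingers":0.06},{"translation":[0.02,-0.04,0.005],"rot":[0,0,1.5],"fingers":0.06},{"translation":[0.02,-0.04,0.005],"rot":[0,0,1.5],"fingers":0.06},{"translation":[0.02,-0.04,0.005],"rot":[0,0,1.5],"fingers":0.06}]}}

```text
time: 1.15
position: [0.3649, 0.2771, 0.2807]
ee_rot: [-90.0, -0.0, -3.1]
wrist_force: [0.3, 0.1, 0.0]
width: 0.0596
```

Call:
{"name": "send_rows", "arguments": {"deltas": [{"translation":[0.02,-0.04,0.005],"rot":[0,0,1.5],"fingers":0.06},{"translation":[0.02,-0.04,0.005],"rot":[0,0,1.6],"fingers":0.06},{"translation":[0.02,-0.04,0],"rot":[0,0,0],"fingers":0.06},{"translation":[0,0,0],"rot":[0,0,0],"fingers":0.06}]}}

```text
time: 1.55
position: [0.4269, 0.1526, 0.2907]
ee_rot: [-90.2, -0.1, -0.7]
wrist_force: [0.6, -0.0, -0.5]
width: 0.0601
```

```bash
python3 -c "
from h import *
st()
c,im=pic('wrist','w1'); crop(im,0,0,512,384,1.56,'w1v')
for n in ['top','scene']: pic(n,'b_'+n)
"
```

```text
t 1.55 pos [0.4269 0.1526 0.2907] rot [-90.15  -0.1   -0.66] F [ 0.6 -0.  -0.5] w 0.0601 q [-27.5  15.6   5.3 112.2  -1.6  52.3  67.9]
```

View pics/w1v.png

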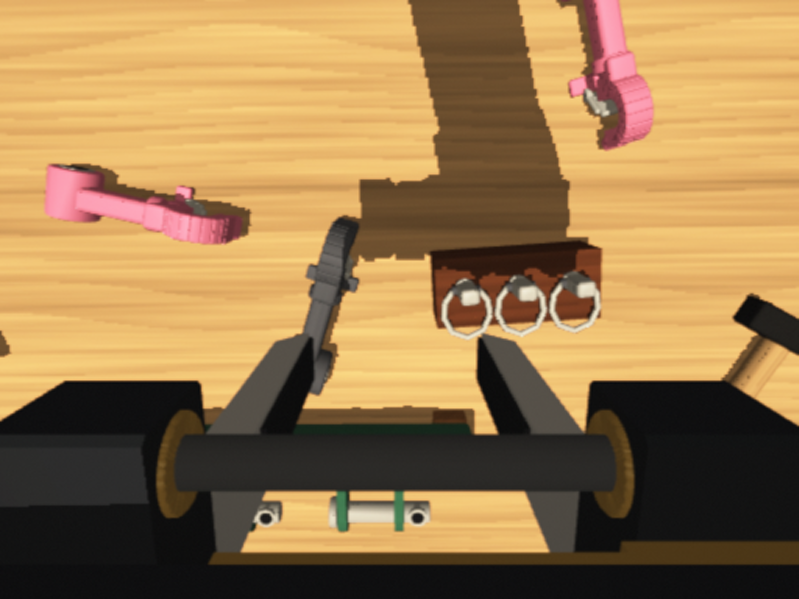

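Call:
{"name": "send_rows", "arguments": {"deltas": [{"translation":[0.04,-0.005,0],"rot":[0,0,0.5],"fingers":0.06},{"translation":[0.04,-0.005,0],"rot":[0,0,0],"fingers":0.06},{"translation":[0.04,-0.005,0],"rot":[0,0,0],"fingers":0.06},{"translation":[0,0,0],"rot":[0,0,0],"fingers":0.06},{"translation":[0,0,0],"rot":[0,0,0],"fingers":0.06}]}}

```text
time: 2.2
position: [0.5437, 0.1455, 0.2895]
ee_rot: [-90.0, 0.1, 0.6]
wrist_force: [-0.5, -0.5, -0.5]
width: 0.0599
```

```bash
python3 -c "
from h import *
st()
c,im=pic('wrist','w2'); crop(im,0,0,512,384,1.56,'w2v')
"
```

```text
t 2.2 pos [0.5437 0.1455 0.2895] rot [-89.99   0.13   0.56] F [-0.5 -0.5 -0.5] w 0.0599 q [-21.7  25.3   5.8  96.8  -3.   58.2  75.7]
```

View pics/w2v.png

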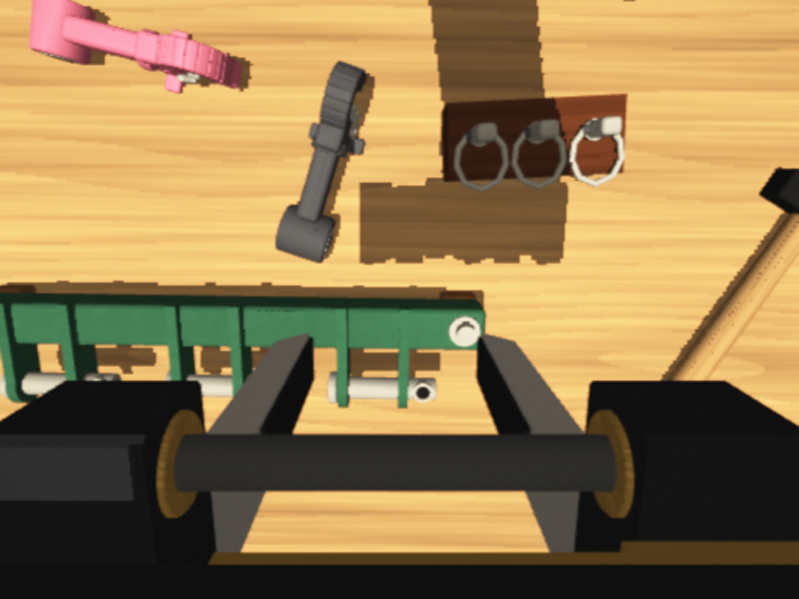

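Call:
{"name": "send_rows", "arguments": {"deltas": [{"translation":[0.04,-0.01,0],"rot":[0,0,0],"fingers":0.06},{"translation":[0.04,-0.01,0],"rot":[0,0,0],"fingers":0.06},{"translation":[0.04,-0.01,0],"rot":[0,0,0],"fingers":0.06},{"translation":[0.04,0,0],"rot":[0,0,0],"fingers":0.06},{"translation":[0,0,0],"rot":[0,0,0],"fingers":0.06}]}}

```text
time: 2.75
position: [0.7066, 0.1145, 0.2886]
ee_rot: [-90.0, -0.0, 0.5]
wrist_force: [0.5, 0.0, -0.4]
width: 0.06
```

```bash
python3 -c "
from h import *
st()
c,im=pic('wrist','w3'); crop(im,0,0,512,384,1.56,'w3v')
"
```

```text
t 2.75 pos [0.7066 0.1145 0.2886] rot [-9.001e+01 -1.000e-02  4.600e-01] F [ 0.5  0.  -0.4] w 0.06 q [-14.6  39.6   6.2  70.3  -4.2  70.3  82.1]
```

View pics/w3v.png

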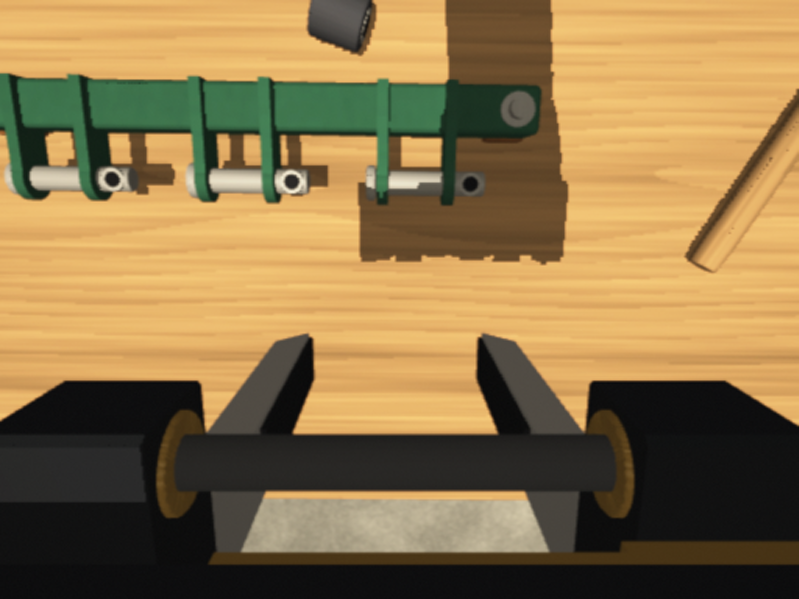

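Call:
{"name": "send_rows", "arguments": {"deltas": [{"translation":[0,-0.045,0],"rot":[0,0,-0.5],"fingers":0.06},{"translation":[0,-0.045,0],"rot":[0,0,0],"fingers":0.06},{"translation":[0,-0.045,0],"rot":[0,0,0],"fingers":0.06},{"translation":[0,0,0],"rot":[0,0,0],"fingers":0.06},{"translation":[0,0,0],"rot":[0,0,0],"fingers":0.06}]}}

```text
time: 3.3
position: [0.7028, -0.0209, 0.2913]
ee_rot: [-89.9, 0.0, -0.1]
wrist_force: [0.7, 0.9, 0.2]
width: 0.0599
```

```bash
python3 -c "
from h import *
st()
c,im=pic('wrist','w4'); crop(im,0,0,512,384,1.56,'w4v')
"
```

```text
t 3.3 pos [ 0.7028 -0.0209  0.2913] rot [-8.993e+01  3.000e-02 -1.200e-01] F [0.7 0.9 0.2] w 0.0599 q [-3.9 38.2  6.4 72.6 -4.3 69.4 92.6]
```

View pics/w4v.png

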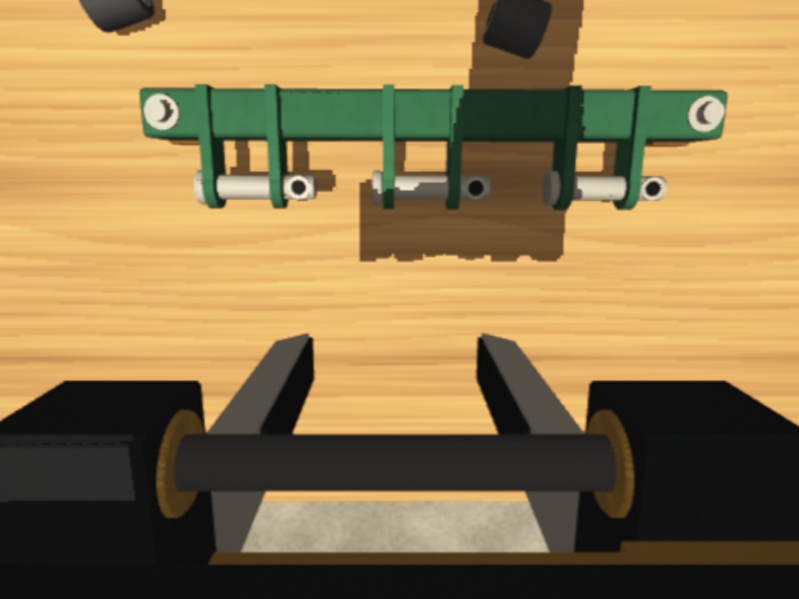

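Call:
{"name": "send_rows", "arguments": {"deltas": [{"translation":[-0.03,-0.04,0],"rot":[0,0,0],"fingers":0.06},{"translation":[-0.03,-0.04,0],"rot":[0,0,0],"fingers":0.06},{"translation":[-0.03,-0.04,0],"rot":[0,0,0],"fingers":0.06},{"translation":[-0.03,-0.04,0],"rot":[0,0,0],"fingers":0.06},{"translation":[-0.03,-0.02,0],"rot":[0,0,0],"fingers":0.06}]}}

```text
time: 3.85
position: [0.5527, -0.202, 0.2908]
ee_rot: [-90.1, -0.0, -0.0]
wrist_force: [0.5, -0.9, 0.5]
width: 0.0601
```

Call:
{"name": "send_rows", "arguments": {"deltas": [{"translation":[-0.01,0,0],"rot":[0,0,0],"fingers":0.06},{"translation":[0,0,0],"rot":[0,0,0],"fingers":0.06}]}}

```text
time: 4.05
position: [0.5436, -0.1988, 0.2911]
ee_rot: [-89.9, -0.0, 0.0]
wrist_force: [0.0, 0.5, 0.0]
width: 0.0601
```

```bash
python3 -c "
from h import *
st()
c,im=pic('wrist','w5'); crop(im,0,0,512,384,1.56,'w5v')
"
```

```text
t 4.05 pos [ 0.5436 -0.1988  0.2911] rot [-8.991e+01 -1.000e-02  4.000e-02] F [0.  0.5 0. ] w 0.0601 q [ 12.8  26.6   6.9  94.3  -3.7  59.3 111. ]
```

View pics/w5v.png

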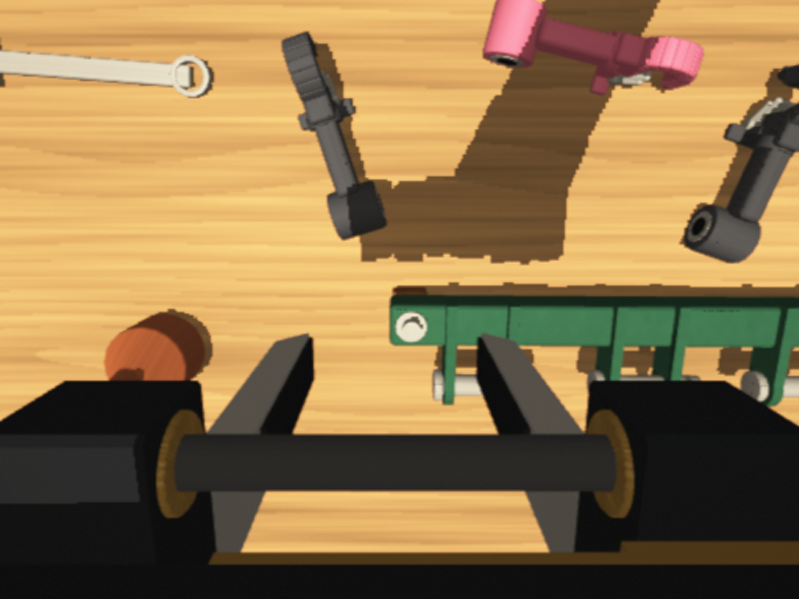

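Call:
{"name": "send_rows", "arguments": {"deltas": [{"translation":[0,-0.045,0],"rot":[0,0,0],"fingers":0.06},{"translation":[0,-0.045,0],"rot":[0,0,0],"fingers":0.06},{"translation":[0,0,0],"rot":[0,0,0],"fingers":0.06},{"translation":[0,0,0],"rot":[0,0,0],"fingers":0.06}]}}

```text
time: 4.5
position: [0.5461, -0.2897, 0.2899]
ee_rot: [-89.9, -0.0, 0.0]
wrist_force: [-0.3, 0.7, -0.7]
width: 0.0605
```

```bash
python3 - <<'E'
from h import *
st()
c,im=pic('wrist','w6')
w5=load('w5')[1]; 
a=cv2.resize(w5[5:165,150:280],None,fx=3,fy=3,interpolation=cv2.INTER_CUBIC)
b=cv2.resize(im[5:165,230:360],None,fx=3,fy=3,interpolation=cv2.INTER_CUBIC)
cv2.imwrite('pics/hb.png',np.hstack([a,b]))
# holes
def blob(fn,u,v,r=9,th=70):
    c,im=load(fn); g=cv2.cvtColor(im,cv2.COLOR_BGR2GRAY); x0,y0=int(u)-r,int(v)-r
    m=(g[y0:y0+2*r+1,x0:x0+2*r+1]<th).astype(np.uint8)
    n,l,s,cc=cv2.connectedComponentsWithStats(m); 
    i=l[r,r]; 
    if i==0: i=1+np.argmax(s[1:,4])
    return c,(cc[i][0]+x0,cc[i][1]+y0),s[i][4]
for n,a,b in [(1,(112,179),(298,187)),(2,(291,182),(476,187)),(3,(471,184),(652,188))]:
    A=blob('w3',a[0]/1.56,a[1]/1.56);B=blob('w4',b[0]/1.56,b[1]/1.56)
    x,e=tri([(A[0],A[1]),(B[0],B[1])]); print(n,np.round(x,4),e,A[1:],B[1:],[np.round(onz(q[0],q[1],.061),4) for q in (A,B)])
E
```

```text
t 4.5 pos [ 0.5461 -0.2897  0.2899] rot [-8.993e+01 -2.000e-02  4.000e-02] F [-0.3  0.7 -0.7] w 0.0605 q [ 20.8  30.2   7.5  88.1  -4.3  62.  119.3]
1 [ 0.6461 -0.0916  0.0607] [array([-0. , -0.1]), array([0. , 0.1])] ((np.float64(71.5), np.float64(114.5)), np.int32(56)) ((np.float64(190.9090909090909), np.float64(119.52272727272728)), np.int32(44)) [array([ 0.6462, -0.0914,  0.061 ]), array([ 0.646 , -0.0915,  0.061 ])]
2 [0.647  0.0384 0.0603] [array([0. , 0.1]), array([ 0. , -0.1])] ((np.float64(186.54901960784315), np.float64(116.01960784313725)), np.int32(51)) ((np.float64(304.5), np.float64(120.2439024390244)), np.int32(82)) [array([0.6469, 0.0386, 0.061 ]), array([0.6471, 0.0383, 0.061 ])]
3 [0.6476 0.1682 0.0617] [array([-0. ,  0.1]), array([ 0. , -0.1])] ((np.float64(301.06024096385545), np.float64(117.48192771084338)), np.int32(83)) ((np.float64(418.2352941176471), np.float64(120.47058823529412)), np.int32(51)) [array([0.6475, 0.1683, 0.061 ]), array([0.6477, 0.1685, 0.061 ])]
```

View pics/hb.png

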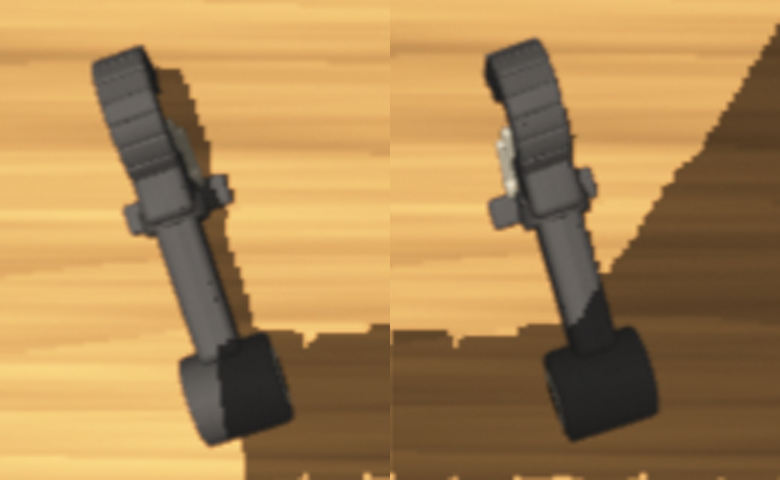

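```bash
python3 - <<'E'
from h import *
c5,c6=load('w5')[0],load('w6')[0]
P={}
for n,a,b in [('sh0',(178,229),(169,222)),('sh1',(221,353),(203,347)),('jawtopL',(97,66),(102,57)),('jawtopR',(143,47),(149,41)),('footL',(129,207),(101,200)),('footR',(225,178),(201,170))]:
    x,e=tri([(c5,(a[0]/3+150,a[1]/3+5)),(c6,(b[0]/3+230,b[1]/3+5))]); P[n]=x; print(n,np.round(x,4),e)
d=P['sh1']-P['sh0'];print(np.degrees(np.arctan2(d[1],d[0])),np.linalg.norm(d))
E
python3 - <<'E'
from h import *
a=load('w1')[1];b=load('w2')[1]
A=cv2.resize(a[130:260,170:270],None,fx=4,fy=4,interpolation=cv2.INTER_CUBIC)
B=cv2.resize(b[30:160+20,165:265],None,fx=4,fy=4,interpolation=cv2.INTER_CUBIC)
A=np.vstack([A,np.zeros((B.shape[0]-A.shape[0],A.shape[1],3),np.uint8)])
cv2.imwrite('pics/ha.png',np.hstack([A,B]))
A=cv2.resize(a[150:220,270:395],None,fx=4,fy=4,interpolation=cv2.INTER_CUBIC)
B=cv2.resize(b[55:125,280:405],None,fx=4,fy=4,interpolation=cv2.INTER_CUBIC)
cv2.imwrite('pics/lp.png',np.vstack([A,B]))
E
```

```text
sh0 [ 0.4435 -0.2502  0.0373] [array([-0. , -0.1]), array([-0. ,  0.1])]
sh1 [ 0.4916 -0.2347  0.032 ] [array([-0., -0.]), array([-0.,  0.])]
jawtopL [ 0.3866 -0.2773  0.0474] [array([-0. , -0.2]), array([0. , 0.2])]
jawtopR [ 0.3806 -0.2601  0.047 ] [array([0. , 0.3]), array([ 0. , -0.3])]
footL [ 0.431  -0.2757 -0.0009] [array([-0. , -0.1]), array([0. , 0.1])]
footR [ 0.4198 -0.234   0.0038] [array([-0. , -0.3]), array([-0. ,  0.3])]
17.92004369878179 0.050818175973716684
```

View pics/ha.png

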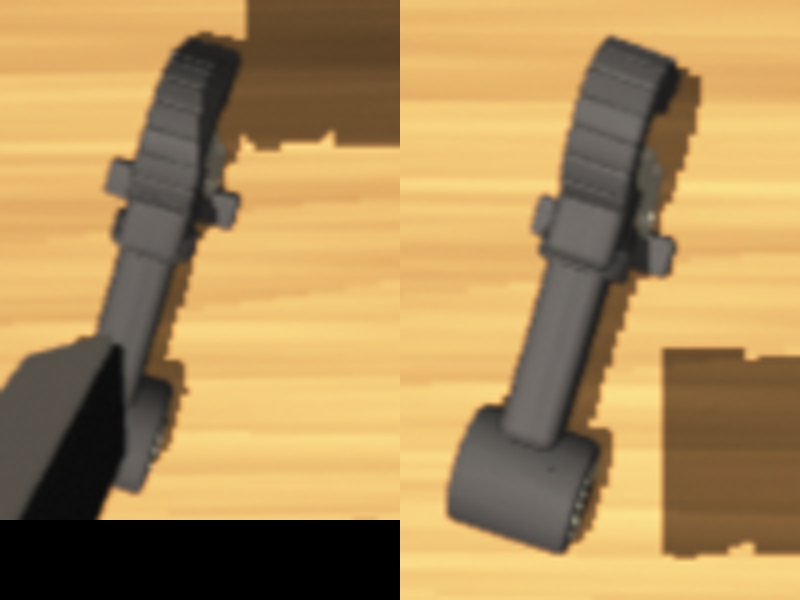

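View pics/lp.png

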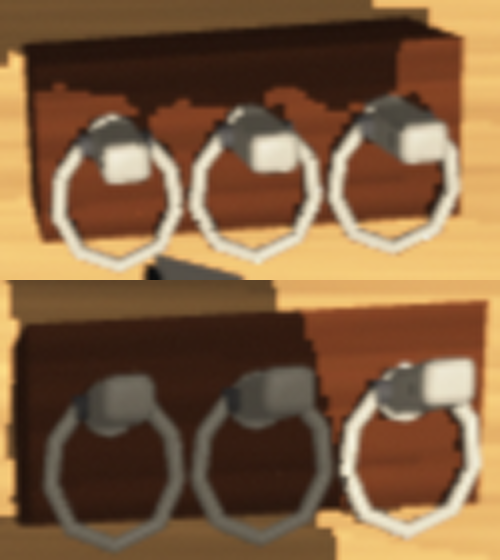

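Call:
{"name": "send_rows", "arguments": {"deltas": [{"translation":[-0.029,0.015,-0.02],"rot":[0,0,6],"fingers":0.05},{"translation":[-0.029,0.015,-0.03],"rot":[0,0,6],"fingers":0.05},{"translation":[-0.028,0.015,-0.03],"rot":[0,0,5.5],"fingers":0.05},{"translation":[0,0,-0.03],"rot":[0,0,0],"fingers":0.05},{"translation":[0,0,-0.03],"rot":[0,0,0],"fingers":0.05}]}}

```text
time: 5.05
position: [0.4594, -0.2428, 0.1501]
ee_rot: [-90.0, -0.1, 17.7]
wrist_force: [0.5, 0.3, 0.7]
width: 0.0498
```

```bash
python3 -c "
from h import *
st()
c,im=pic('wrist','w7'); crop(im,0,0,512,384,1.56,'w7v')
st()
"
```

```text
t 5.05 pos [ 0.4594 -0.2428  0.1501] rot [-89.96  -0.11  17.72] F [0.5 0.3 0.7] w 0.0498 q [ 23.6  31.9   1.9 112.4  -1.9  35.7 134.4]
t 5.1 pos [ 0.4571 -0.2417  0.1459] rot [-89.66   0.21  17.71] F [-0.9  1.  -2.5] w 0.0501 q [ 23.6  32.3   1.9 112.6  -1.9  35.5 134.4]
```

View pics/w7v.png

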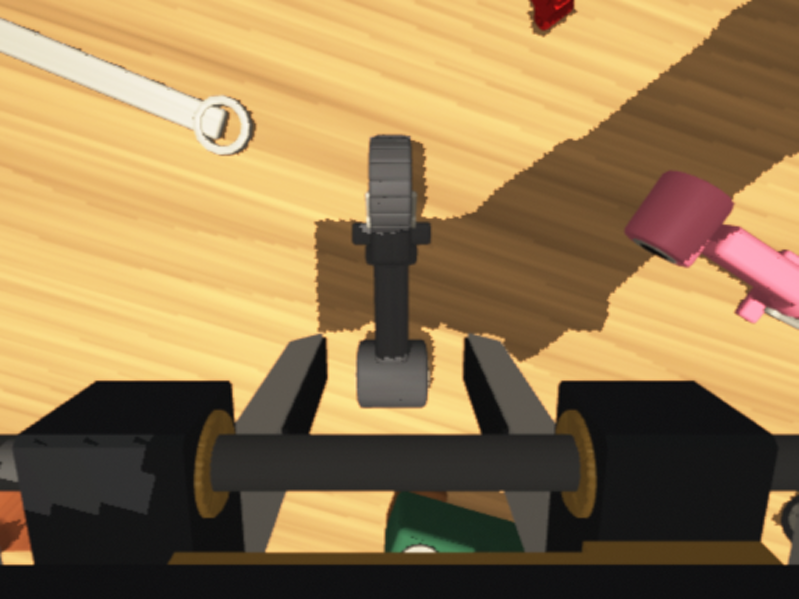

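Call:
{"name": "send_rows", "arguments": {"deltas": [{"translation":[0,-0.002,-0.035],"rot":[0,0,0],"fingers":0.05},{"translation":[0,0,-0.035],"rot":[0,0,0],"fingers":0.05},{"translation":[0,0,-0.025],"rot":[0,0,0],"fingers":0.05},{"translation":[0,0,0],"rot":[0,0,0],"fingers":0.05},{"translation":[0,0,0],"rot":[0,0,0],"fingers":0.05}]}}

```text
time: 5.6
position: [0.4596, -0.2469, 0.0561]
ee_rot: [-90.0, -0.0, 17.6]
wrist_force: [0.1, -0.6, -0.1]
width: 0.0503
```

Call:
{"name": "send_rows", "arguments": {"deltas": [{"translation":[0,0.001,-0.015],"rot":[0,0,0],"fingers":0.05},{"translation":[0,0,0],"rot":[0,0,0],"fingers":0.05},{"translation":[0,0,0],"rot":[0,0,0],"fingers":0.01},{"translation":[0,0,0],"rot":[0,0,0],"fingers":0.01},{"translation":[0,0,0],"rot":[0,0,0],"fingers":0.01}], "force": 50}}

```text
time: 6.1
position: [0.459, -0.2474, 0.0414]
ee_rot: [-90.1, -0.1, 17.4]
wrist_force: [-0.4, 0.8, 0.9]
width: 0.0294
```

Call:
{"name": "send_rows", "arguments": {"deltas": [{"translation":[0,0,0],"rot":[0,0,0],"fingers":0.01},{"translation":[0,0,0],"rot":[0,0,0],"fingers":0.01},{"translation":[0,0,0],"rot":[0,0,0],"fingers":0.01},{"translation":[0,0,0.01],"rot":[0,0,0],"fingers":0.01},{"translation":[0,0,0.02],"rot":[0,0,0],"fingers":0.01}], "force": 50}}

```text
time: 6.6
position: [0.4567, -0.2465, 0.0695]
ee_rot: [-89.8, 0.2, 17.4]
wrist_force: [0.8, -0.2, -5.8]
width: 0.0174
```

Call:
{"name": "send_rows", "arguments": {"deltas": [{"translation":[0,0,0.03],"rot":[0,0,0],"fingers":0.01},{"translation":[0,0,0.03],"rot":[0,0,0],"fingers":0.01},{"translation":[0,0,0.03],"rot":[0,0,0],"fingers":0.01},{"translation":[0,0,0],"rot":[0,0,0],"fingers":0.01},{"translation":[0,0,0],"rot":[0,0,0],"fingers":0.01}], "force": 50}}

```text
time: 7.1
position: [0.4579, -0.2471, 0.1602]
ee_rot: [-90.0, 0.0, 17.4]
wrist_force: [-0.7, -0.5, -7.3]
width: 0.0175
```

```bash
python3 -c "
from h import *
st()
c,im=pic('wrist','w8'); crop(im,150,50,200,150,4,'w8v')
st()
"
```

```text
t 7.1 pos [ 0.4579 -0.2471  0.1602] rot [-9.000e+01  2.000e-02  1.742e+01] F [-0.7 -0.5 -7.3] w 0.0175 q [ 23.8  31.1   2.2 111.8  -1.8  37.2 134.5]
t 7.15 pos [ 0.4572 -0.2467  0.1593] rot [-89.9    0.11  17.43] F [-0.3 -0.7 -7.5] w 0.0177 q [ 23.8  31.2   2.2 111.8  -1.8  37.2 134.5]
```

View pics/w8v.png

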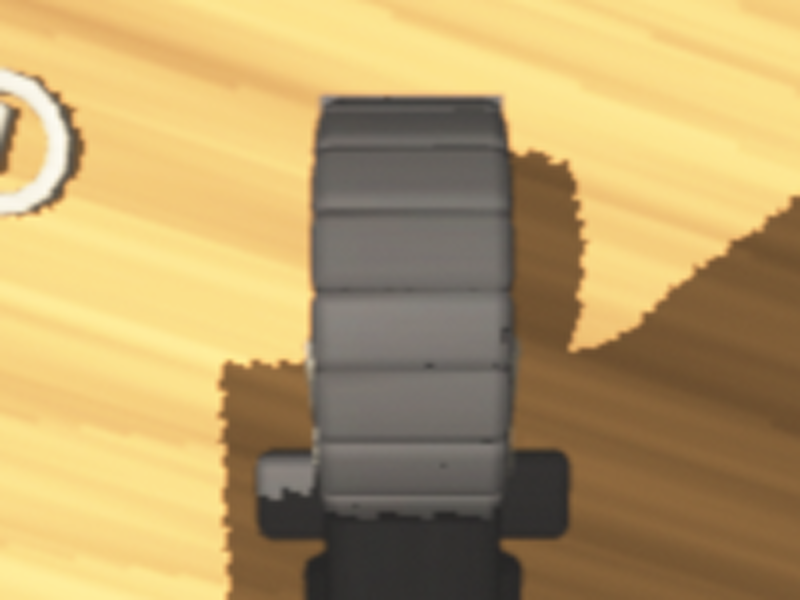

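```bash
python3 - <<'E'
from h import *
c,im=load('w8')
p=np.array([.4575,-.2469]); y=np.radians(17.42); ux=np.array([np.cos(y),np.sin(y)]); uy=np.array([-ux[1],ux[0]])
for n,(u,v),hs in [('jawend',(410,98),(30,44,55)),('footfront',(290,452),(0,12,20)),('footback',(290,536),(0,12,20)),('footL',(258,495),(0,12)),('footR',(570,495),(0,12)),('jawL',(314,260),(60,66)),('jawR',(512,260),(60,66))]:
    for h in hs:
        q=onz(c,(u/4+150,v/4+50),.160-.040+h/1000)[:2]-p
        print(n,h,np.round([q@ux*1e3,q@uy*1e3],1))
E
```

```text
jawend 30 [-81.3  -1.3]
jawend 44 [-79.8  -1.3]
jawend 55 [-78.6  -1.3]
footfront 0 [-34.6 -19.2]
footfront 12 [-36.4 -18.1]
footfront 20 [-37.6 -17.3]
footback 0 [-21.8 -19.4]
footback 12 [-24.4 -18.3]
footback 20 [-26.1 -17.6]
footL 0 [-28.1 -24.1]
footL 12 [-30.3 -22.7]
footR 0 [-28.1  22.7]
footR 12 [-30.3  21.2]
jawL 60 [-62.8 -10.8]
jawL 66 [-62.8 -10.4]
jawR 60 [-62.8   8.9]
jawR 66 [-62.8   8.4]
```

Call:
{"name": "send_rows", "arguments": {"deltas": [{"translation":[0.04,0.02,0.005],"rot":[0,0,-3],"fingers":0.01},{"translation":[0.04,0.02,0],"rot":[0,0,-3],"fingers":0.01},{"translation":[0.04,0.02,0],"rot":[0,0,-3],"fingers":0.01},{"translation":[0.04,0.02,0],"rot":[0,0,-3],"fingers":0.01},{"translation":[0.04,0.02,0],"rot":[0,0,-3],"fingers":0.01}]}}

```text
time: 7.65
position: [0.6581, -0.1458, 0.1622]
ee_rot: [-89.9, 0.3, 2.3]
wrist_force: [1.1, -1.3, -6.6]
width: 0.0178
```

Call:
{"name": "send_rows", "arguments": {"deltas": [{"translation":[0.03,0.012,0],"rot":[0,0,-2.7],"fingers":0.01},{"translation":[0.013,0.004,0],"rot":[0,0,0],"fingers":0.01},{"translation":[0,0,0],"rot":[0,0,0],"fingers":0.01},{"translation":[0,0,0],"rot":[0,0,0],"fingers":0.01}]}}

```text
time: 8.05
position: [0.6991, -0.1314, 0.1623]
ee_rot: [-90.0, 0.4, -0.3]
wrist_force: [-0.8, 0.1, -6.7]
width: 0.0175
```

```bash
python3 -c "
from h import *
for i in range(3): st()
c,im=pic('wrist','w9'); crop(im,100,0,300,220,2.6,'w9v')
st()
"
```

```text
t 8.05 pos [ 0.6991 -0.1314  0.1623] rot [-90.     0.35  -0.26] F [-0.8  0.1 -6.7] w 0.0175 q [  3.8  45.7   8.6  79.3  -7.4  56.  103.8]
t 8.05 pos [ 0.6991 -0.1314  0.1623] rot [-90.     0.35  -0.26] F [-0.8  0.1 -6.7] w 0.0175 q [  3.8  45.7   8.6  79.3  -7.4  56.  103.8]
t 8.05 pos [ 0.6991 -0.1314  0.1623] rot [-90.     0.35  -0.26] F [-0.8  0.1 -6.7] w 0.0175 q [  3.8  45.7   8.6  79.3  -7.4  56.  103.8]
t 8.1 pos [ 0.699  -0.1321  0.1631] rot [-90.02   0.3   -0.32] F [-1.  -0.6 -6.7] w 0.0175 q [  3.9  45.6   8.7  79.3  -7.4  56.  103.8]
```

View pics/w9v.png

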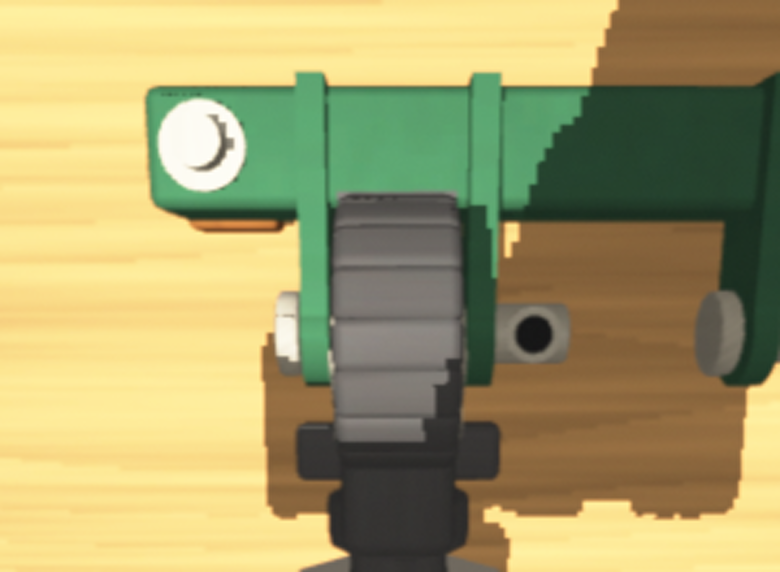

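```bash
python3 -c "
from h import *
c,im=load('w9')
print(onz(c,(534/2.6+100,333/2.6),.061))
for h in (.03,.044): print(onz(c,(398/2.6+100,193/2.6),.1627-.041+h))
for h in (.0,.012): print(onz(c,(320/2.6+100,424/2.6),.1627-.041+h),onz(c,(320/2.6+100,478/2.6),.1627-.041+h))
"
```

```text
[ 0.64620772 -0.09128899  0.061     ]
[ 0.61732233 -0.13125153  0.1517    ]
[ 0.6189328 -0.131274   0.1657   ]
[ 0.66417666 -0.14935022  0.1217    ] [ 0.67683726 -0.14966435  0.1217    ]
[ 0.66246229 -0.14825309  0.1337    ] [ 0.67434401 -0.1485479   0.1337    ]
```

Call:
{"name": "send_rows", "arguments": {"deltas": [{"translation":[0.001,0,-0.02],"rot":[0,0,0],"fingers":0.01},{"translation":[0,0,-0.02],"rot":[0,0,0],"fingers":0.01},{"translation":[0,0,-0.02],"rot":[0,0,0],"fingers":0.01},{"translation":[0,0,0],"rot":[0,0,0],"fingers":0.01},{"translation":[0,0,0],"rot":[0,0,0],"fingers":0.01}]}}

```text
time: 8.6
position: [0.7013, -0.1321, 0.1053]
ee_rot: [-90.0, 0.1, -0.3]
wrist_force: [0.3, 0.2, -7.0]
width: 0.0175
```

Call:
{"name": "send_rows", "arguments": {"deltas": [{"translation":[0.001,0,-0.01],"rot":[0,0,0],"fingers":0.01},{"translation":[0,0,-0.01],"rot":[0,0,0],"fingers":0.01},{"translation":[0,0,-0.01],"rot":[0,0,0],"fingers":0.01},{"translation":[0,0,0],"rot":[0,0,0],"fingers":0.01}]}}

```text
time: 9.0
position: [0.7047, -0.1309, 0.0744]
ee_rot: [-90.0, -0.1, -0.2]
wrist_force: [4.4, 0.7, -7.5]
width: 0.0174
```

Call:
{"name": "send_rows", "arguments": {"deltas": [{"translation":[0,0,-0.008],"rot":[0,0,0],"fingers":0.01},{"translation":[0,0,-0.008],"rot":[0,0,0],"fingers":0.01},{"translation":[0,0,0],"rot":[0,0,0],"fingers":0.01}]}}

```text
time: 9.3
position: [0.7041, -0.1309, 0.0578]
ee_rot: [-90.0, -0.1, -0.3]
wrist_force: [6.0, -0.6, -13.6]
width: 0.0174
```

```bash
python3 -c "
from h import *
st()
c,im=pic('wrist','w10'); crop(im,100,0,300,220,2.6,'w10v')
s=st(); print(s['torque'])
"
```

```text
t 9.3 pos [ 0.7041 -0.1309  0.0578] rot [-90.    -0.09  -0.25] F [  6.   -0.6 -13.6] w 0.0174 q [  4.4  52.7   7.4  82.3  -8.4  45.4 104.5]
t 9.35 pos [ 0.7047 -0.1308  0.0579] rot [-89.99  -0.15  -0.25] F [  6.9  -0.5 -12.6] w 0.0176 q [  4.4  52.7   7.4  82.3  -8.4  45.4 104.5]
[-0.08202321 -2.07410716  0.02801665]
```

View pics/w10v.png

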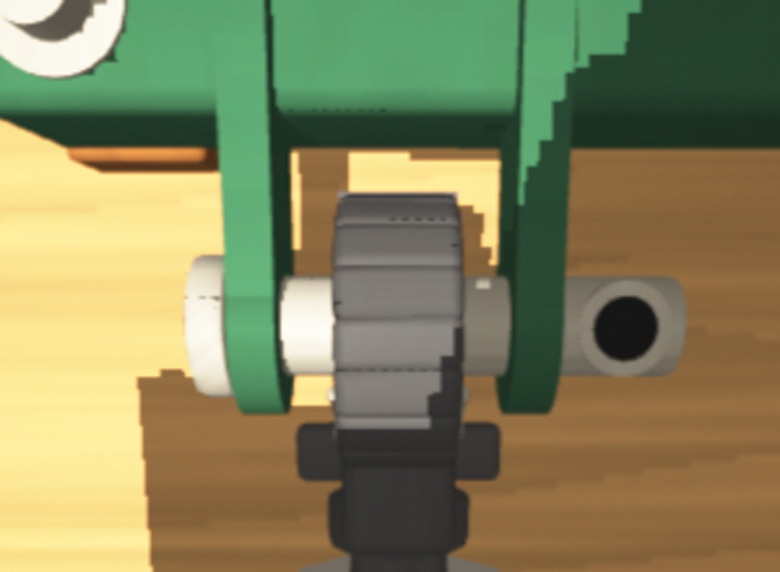

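Call:
{"name": "send_rows", "arguments": {"deltas": [{"translation":[0.001,0,-0.005],"rot":[0,0,0],"fingers":0.01},{"translation":[0,0,-0.004],"rot":[0,0,0],"fingers":0.01},{"translation":[0,0,0],"rot":[0,0,0],"fingers":0.01}]}}

```text
time: 9.65
position: [0.702, -0.131, 0.0487]
ee_rot: [-90.0, 0.3, -0.3]
wrist_force: [-0.2, -1.3, -5.5]
width: 0.0172
```

Call:
{"name": "send_rows", "arguments": {"deltas": [{"translation":[0,0,-0.002],"rot":[0,0,0],"fingers":0.01},{"translation":[0,0,-0.002],"rot":[0,0,0],"fingers":0.01},{"translation":[0,0,0],"rot":[0,0,0],"fingers":0.01}]}}

```text
time: 9.95
position: [0.7031, -0.1314, 0.0472]
ee_rot: [-90.0, 0.2, -0.3]
wrist_force: [-4.2, -0.2, 2.4]
width: 0.0176
```

Call:
{"name": "send_rows", "arguments": {"deltas": [{"translation":[0,0,0],"rot":[0,0,0],"fingers":0.045},{"translation":[0,0,0],"rot":[0,0,0],"fingers":0.045},{"translation":[0,0,0],"rot":[0,0,0],"fingers":0.045},{"translation":[0,0,0],"rot":[0,0,0],"fingers":0.045},{"translation":[0,0,0.005],"rot":[0,0,0],"fingers":0.045}]}}

```text
time: 10.45
position: [0.7042, -0.131, 0.051]
ee_rot: [-90.0, 0.0, -0.3]
wrist_force: [0.3, -0.2, 0.7]
width: 0.0452
```

Call:
{"name": "send_rows", "arguments": {"deltas": [{"translation":[0,0,0.03],"rot":[0,0,0],"fingers":0.045},{"translation":[0,0,0.04],"rot":[0,0,0],"fingers":0.045},{"translation":[0,0,0.04],"rot":[0,0,0],"fingers":0.045},{"translation":[0,0,0.04],"rot":[0,0,0],"fingers":0.045},{"translation":[0,0,0.03],"rot":[0,0,0],"fingers":0.045}]}}

```text
time: 10.95
position: [0.7054, -0.1314, 0.2351]
ee_rot: [-90.0, -0.2, -0.3]
wrist_force: [0.4, -0.3, 0.4]
width: 0.0452
```

```bash
python3 -c "
from h import *
st()
c,im=pic('wrist','w11'); 
c2,im2=pic('scene','s11'); cv2.imwrite('pics/s11v.png',cv2.resize(im2[160:300,170:370],None,fx=4,fy=4,interpolation=cv2.INTER_CUBIC)); crop(im,0,0,512,384,1.56,'w11v')
"
```

```text
t 10.95 pos [ 0.7054 -0.1314  0.2351] rot [-90.04  -0.21  -0.26] F [ 0.4 -0.3  0.4] w 0.0452 q [  3.6  42.    9.3  74.5  -6.9  63.8 103.3]
```

View pics/w11v.png

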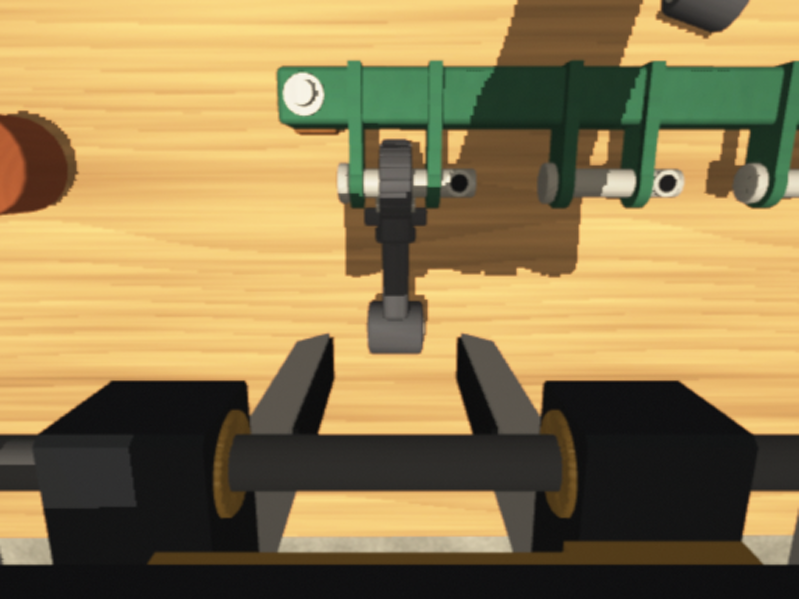

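View pics/s11v.png

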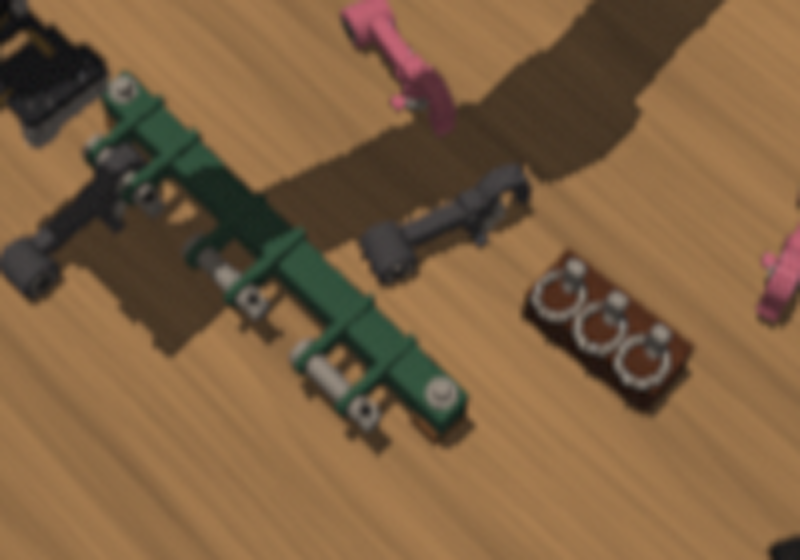

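```bash
python3 - <<'E'
from h import *
c1,c2=load('w1')[0],load('w2')[0]
o=lambda u,v:(u/4+165,v/4+30)
a=onz(c2,o(178,264),.037);b=onz(c2,o(132,433),.034);print(a,b,np.degrees(np.arctan2(*(b-a)[[1,0]])))
fl=onz(c2,o(143,215),.006);fr=onz(c2,o(262,255),.006);print(fl,fr,np.degrees(np.arctan2(*(fl-fr)[[1,0]])),(fl+fr)/2)
print(tri([(c1,(145/4+170,256/4+130)),(c2,o(178,264))]))
print(tri([(c1,(118/4+170,177/4+130)),(c2,o(143,215))]),tri([(c1,(226/4+170,210/4+130)),(c2,o(262,255))]))
E
```

```text
[0.46022208 0.09286136 0.037     ] [0.51042077 0.07729667 0.034     ] -17.226657293406113
[0.44379865 0.07811017 0.006     ] [0.455662  0.1158498 0.006    ] -107.4503942836887 [0.44973032 0.09697998 0.006     ]
(array([0.46076471, 0.09391993, 0.04877608]), [array([0.4, 0. ]), array([-0.4, -0. ])])
(array([0.44377367, 0.07847587, 0.00525381]), [array([-0.4, -0. ]), array([0.4, 0. ])]) (array([0.45561189, 0.11555129, 0.00550406]), [array([0.2, 0. ]), array([-0.2, -0. ])])
```

Call:
{"name": "send_rows", "arguments": {"deltas": [{"translation":[-0.03,0.04,0.01],"rot":[0,0,-2],"fingers":0.05},{"translation":[-0.03,0.04,0.01],"rot":[0,0,-3],"fingers":0.05},{"translation":[-0.03,0.04,0],"rot":[0,0,-3],"fingers":0.05},{"translation":[-0.03,0.04,0],"rot":[0,0,-3],"fingers":0.05},{"translation":[-0.03,0.04,0],"rot":[0,0,-3],"fingers":0.05}]}}

```text
time: 11.55
position: [0.5539, 0.0688, 0.2507]
ee_rot: [-90.0, 0.0, -14.4]
wrist_force: [0.0, 0.2, 0.4]
width: 0.0499
```

Call:
{"name": "send_rows", "arguments": {"deltas": [{"translation":[-0.03,0.008,-0.02],"rot":[0,0,-2.9],"fingers":0.05},{"translation":[-0.03,0.008,-0.03],"rot":[0,0,0],"fingers":0.05},{"translation":[-0.016,0.004,-0.03],"rot":[0,0,0],"fingers":0.05},{"translation":[0,0,-0.02],"rot":[0,0,0],"fingers":0.05},{"translation":[0,0,0],"rot":[0,0,0],"fingers":0.05}]}}

```text
time: 12.05
position: [0.4771, 0.0873, 0.1489]
ee_rot: [-90.2, 0.3, -17.1]
wrist_force: [0.9, 0.1, -0.8]
width: 0.05
```

```bash
python3 -c "
from h import *
st()
c,im=pic('wrist','w12'); crop(im,0,0,512,384,1.56,'w12v')
st()
"
```

```text
t 12.05 pos [0.4771 0.0873 0.1489] rot [-90.16   0.27 -17.12] F [ 0.9  0.1 -0.8] w 0.05 q [-21.9  30.5  11.8 117.5 -10.8  33.4  70.3]
t 12.1 pos [0.4788 0.0871 0.1503] rot [-90.08   0.12 -17.16] F [ 0.1  0.9 -0.4] w 0.0501 q [-21.8  30.4  11.8 117.3 -10.8  33.5  70.3]
```

View pics/w12v.png

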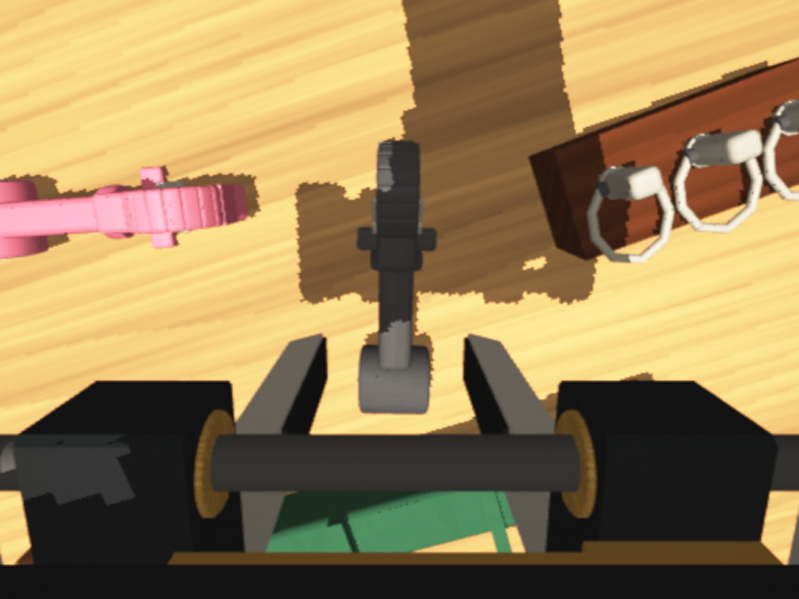

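Call:
{"name": "send_rows", "arguments": {"deltas": [{"translation":[0.001,0,-0.035],"rot":[0,0,0],"fingers":0.05},{"translation":[0,0,-0.035],"rot":[0,0,0],"fingers":0.05},{"translation":[0,0,-0.03],"rot":[0,0,0],"fingers":0.05},{"translation":[0,0,-0.009],"rot":[0,0,0],"fingers":0.05},{"translation":[0,0,0],"rot":[0,0,0],"fingers":0.05}]}}

```text
time: 12.6
position: [0.481, 0.087, 0.0419]
ee_rot: [-90.0, 0.0, -17.2]
wrist_force: [-0.4, -0.5, 0.5]
width: 0.0501
```

Call:
{"name": "send_rows", "arguments": {"deltas": [{"translation":[0,0,0],"rot":[0,0,0],"fingers":0.01},{"translation":[0,0,0],"rot":[0,0,0],"fingers":0.01},{"translation":[0,0,0],"rot":[0,0,0],"fingers":0.01},{"translation":[0,0,0],"rot":[0,0,0],"fingers":0.01},{"translation":[0,0,0],"rot":[0,0,0],"fingers":0.01}], "force": 50}}

```text
time: 13.1
position: [0.481, 0.0868, 0.0428]
ee_rot: [-90.0, -0.1, -17.2]
wrist_force: [-0.9, -2.2, 6.5]
width: 0.0178
```

Call:
{"name": "send_rows", "arguments": {"deltas": [{"translation":[0,0,0],"rot":[0,0,0],"fingers":0.01},{"translation":[0,0,0.01],"rot":[0,0,0],"fingers":0.01},{"translation":[0,0,0.03],"rot":[0,0,0],"fingers":0.01},{"translation":[0,0,0.04],"rot":[0,0,0],"fingers":0.01},{"translation":[0,0,0.04],"rot":[0,0,0],"fingers":0.01}]}}

```text
time: 13.6
position: [0.4793, 0.0873, 0.1631]
ee_rot: [-90.1, 0.1, -17.1]
wrist_force: [0.5, 0.4, -5.0]
width: 0.018
```

Call:
{"name": "send_rows", "arguments": {"deltas": [{"translation":[0.04,0.007,0],"rot":[0,0,3],"fingers":0.01},{"translation":[0.04,0.007,0],"rot":[0,0,3],"fingers":0.01},{"translation":[0.04,0.007,0],"rot":[0,0,3],"fingers":0.01},{"translation":[0.04,0.007,0],"rot":[0,0,3],"fingers":0.01},{"translation":[0.035,0.007,0],"rot":[0,0,3],"fingers":0.01}]}}

```text
time: 14.1
position: [0.6764, 0.1227, 0.1618]
ee_rot: [-90.0, 0.1, -2.0]
wrist_force: [0.8, 1.3, -4.6]
width: 0.0175
```

Call:
{"name": "send_rows", "arguments": {"deltas": [{"translation":[0.028,0.006,0],"rot":[0,0,1.9],"fingers":0.01},{"translation":[0,0,0],"rot":[0,0,0],"fingers":0.01},{"translation":[0,0,0],"rot":[0,0,0],"fingers":0.01},{"translation":[0,0,0],"rot":[0,0,0],"fingers":0.01}]}}

```text
time: 14.5
position: [0.7017, 0.1281, 0.1615]
ee_rot: [-90.0, 0.2, -0.3]
wrist_force: [0.8, 0.0, -5.2]
width: 0.0175
```

```bash
python3 -c "
from h import *
st()
c,im=pic('wrist','w13'); crop(im,100,0,300,220,2.6,'w13v')
st()
"
```

```text
t 14.5 pos [0.7017 0.1281 0.1615] rot [-90.04   0.18  -0.27] F [ 0.8  0.  -5.2] w 0.0175 q [-16.8  45.8   8.1  79.1  -7.   55.8  82.5]
t 14.55 pos [0.702  0.1281 0.1618] rot [-90.03   0.13  -0.27] F [-0.6  0.7 -4.7] w 0.018 q [-16.8  45.7   8.1  79.1  -7.   55.8  82.5]
```

View pics/w13v.png

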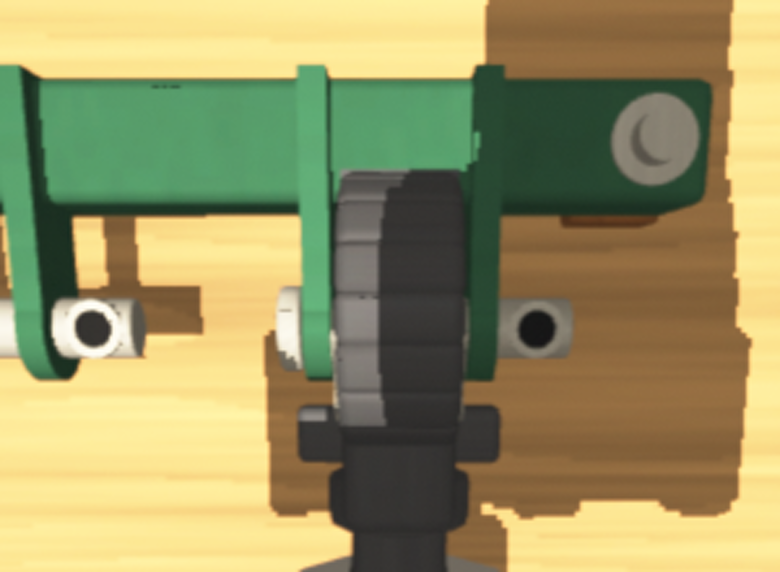

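```bash
python3 -c "
from h import *
c,im=load('w13')
print(onz(c,(537/2.6+100,329/2.6),.061))
for h in (.03,.044): print(onz(c,(398/2.6+100,170/2.6),.1617-.0425+h))
for h in (.0,.012): print(onz(c,(320/2.6+100,407/2.6),.1617-.0425+h),onz(c,(320/2.6+100,462/2.6),.1617-.0425+h))
"
```

```text
[0.64793078 0.16874669 0.061     ]
[0.61579018 0.1281913  0.1492    ]
[0.61769605 0.12817612 0.1632    ]
[0.66318087 0.11000289 0.1192    ] [0.67607296 0.10967769 0.1192    ]
[0.66167101 0.1111026  0.1312    ] [0.6737758  0.11079726 0.1312    ]
```

Call:
{"name": "send_rows", "arguments": {"deltas": [{"translation":[0.006,0,-0.02],"rot":[0,0,0],"fingers":0.01},{"translation":[0,0,-0.02],"rot":[0,0,0],"fingers":0.01},{"translation":[0,0,-0.015],"rot":[0,0,0],"fingers":0.01},{"translation":[0,0,0],"rot":[0,0,0],"fingers":0.01}]}}

```text
time: 14.95
position: [0.7069, 0.1279, 0.1032]
ee_rot: [-90.1, 0.4, -0.3]
wrist_force: [-0.4, -0.9, -5.3]
width: 0.0177
```

Call:
{"name": "send_rows", "arguments": {"deltas": [{"translation":[0.0015,0,-0.01],"rot":[0,0,0],"fingers":0.01},{"translation":[0,0,-0.01],"rot":[0,0,0],"fingers":0.01},{"translation":[0,0,-0.01],"rot":[0,0,0],"fingers":0.01},{"translation":[0,0,0],"rot":[0,0,0],"fingers":0.01}]}}

```text
time: 15.35
position: [0.7116, 0.1283, 0.076]
ee_rot: [-90.0, -0.0, -0.3]
wrist_force: [3.3, 0.2, -3.8]
width: 0.0177
```

Call:
{"name": "send_rows", "arguments": {"deltas": [{"translation":[0,0,-0.008],"rot":[0,0,0],"fingers":0.01},{"translation":[0,0,-0.008],"rot":[0,0,0],"fingers":0.01},{"translation":[0,0,0],"rot":[0,0,0],"fingers":0.01}]}}

```text
time: 15.65
position: [0.711, 0.1284, 0.0599]
ee_rot: [-90.0, 0.0, -0.3]
wrist_force: [1.8, 0.4, -5.4]
width: 0.0174
```

Call:
{"name": "send_rows", "arguments": {"deltas": [{"translation":[0,0,-0.004],"rot":[0,0,0],"fingers":0.01},{"translation":[0,0,-0.004],"rot":[0,0,0],"fingers":0.01},{"translation":[0,0,0],"rot":[0,0,0],"fingers":0.01}]}}

```text
time: 15.95
position: [0.7104, 0.1283, 0.0516]
ee_rot: [-90.0, 0.1, -0.3]
wrist_force: [1.1, 0.5, -8.8]
width: 0.0179
```

Call:
{"name": "send_rows", "arguments": {"deltas": [{"translation":[0,0,-0.003],"rot":[0,0,0],"fingers":0.01},{"translation":[0,0,0],"rot":[0,0,0],"fingers":0.01}]}}

```text
time: 16.15
position: [0.7102, 0.1282, 0.0491]
ee_rot: [-90.0, 0.1, -0.3]
wrist_force: [-1.8, 0.3, -5.5]
width: 0.0177
```

Call:
{"name": "send_rows", "arguments": {"deltas": [{"translation":[0,0,-0.003],"rot":[0,0,0],"fingers":0.01},{"translation":[0,0,0],"rot":[0,0,0],"fingers":0.01}]}}

```text
time: 16.35
position: [0.71, 0.1283, 0.0464]
ee_rot: [-90.0, 0.1, -0.3]
wrist_force: [-3.1, 0.9, -5.6]
width: 0.0175
```

Call:
{"name": "send_rows", "arguments": {"deltas": [{"translation":[0,0,-0.002],"rot":[0,0,0],"fingers":0.01},{"translation":[0,0,0],"rot":[0,0,0],"fingers":0.01}]}}

```text
time: 16.55
position: [0.71, 0.1283, 0.0462]
ee_rot: [-90.0, 0.1, -0.3]
wrist_force: [-7.0, -0.8, 4.9]
width: 0.0177
```

```bash
python3 -c "
from h import *
st()
c,im=pic('wrist','w14'); crop(im,100,0,300,220,2.6,'w14v')
st()
"
```

```text
t 16.55 pos [0.71   0.1283 0.0462] rot [-90.     0.13  -0.26] F [-7.  -0.8  4.9] w 0.0177 q [-16.1  54.    6.9  81.2  -7.9  45.3  83.4]
t 16.6 pos [0.7101 0.1283 0.0462] rot [-90.     0.12  -0.26] F [-6.8  0.3  4.5] w 0.0177 q [-16.1  54.    6.9  81.3  -7.9  45.3  83.4]
```

View pics/w14v.png

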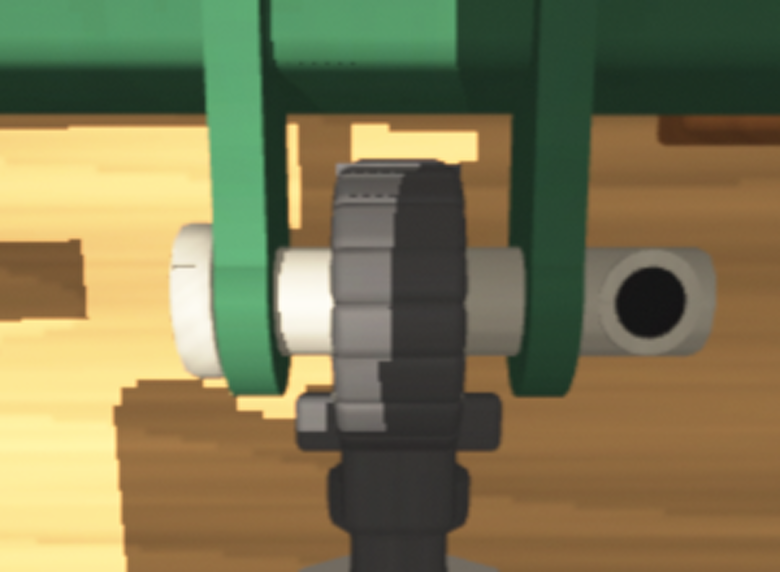

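Home with roof contact (10 N). Release and rise.

Call:
{"name": "send_rows", "arguments": {"deltas": [{"translation":[0,0,0],"rot":[0,0,0],"fingers":0.045},{"translation":[0,0,0],"rot":[0,0,0],"fingers":0.045},{"translation":[0,0,0],"rot":[0,0,0],"fingers":0.045},{"translation":[0,0,0],"rot":[0,0,0],"fingers":0.045},{"translation":[0,0,0.005],"rot":[0,0,0],"fingers":0.045}]}}

```text
time: 17.1
position: [0.7108, 0.1282, 0.0496]
ee_rot: [-90.0, 0.0, -0.3]
wrist_force: [-0.0, 0.4, 0.5]
width: 0.0449
```

Call:
{"name": "send_rows", "arguments": {"deltas": [{"translation":[0,0,0.03],"rot":[0,0,0],"fingers":0.045},{"translation":[0,0,0.04],"rot":[0,0,0],"fingers":0.045},{"translation":[0,0,0.04],"rot":[0,0,0],"fingers":0.045},{"translation":[0,0,0.04],"rot":[0,0,0],"fingers":0.045},{"translation":[0,0,0.03],"rot":[0,0,0],"fingers":0.045}]}}

```text
time: 17.6
position: [0.7121, 0.1283, 0.2337]
ee_rot: [-90.0, -0.2, -0.3]
wrist_force: [0.0, 0.2, -0.4]
width: 0.0451
```

```bash
python3 -c "
from h import *
st()
c,im=pic('wrist','w15'); crop(im,0,0,512,384,1.56,'w15v')
c,im=pic('top','t15'); crop(im,110,100,250,150,3.1,'t15v')
"
```

```text
t 17.6 pos [0.7121 0.1283 0.2337] rot [-89.96  -0.21  -0.26] F [ 0.   0.2 -0.4] w 0.0451 q [-16.8  42.7   8.7  73.3  -6.5  64.3  82.2]
```

View pics/w15v.png

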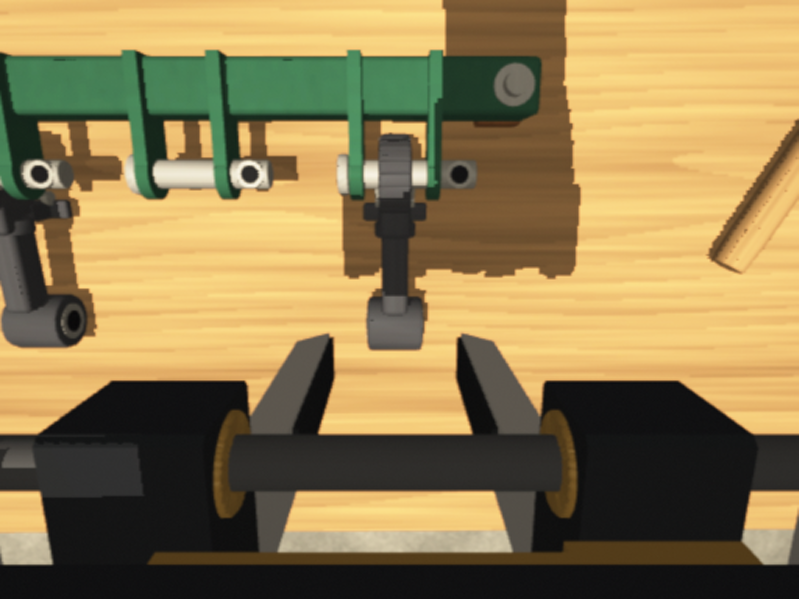

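View pics/t15v.png

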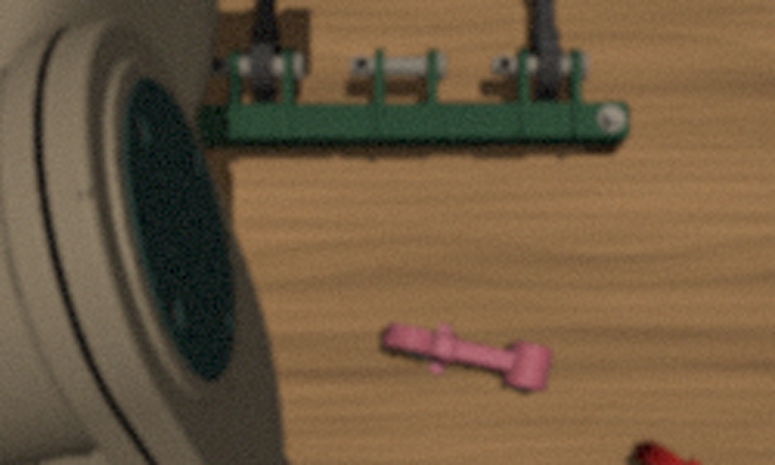

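```bash
python3 - <<'E'
from h import *
c1,c2=load('w1')[0],load('w2')[0]
H1=[(126,163),(274,153),(422,143)];H2=[(130,118),(291,111),(449,103)]
R1=[(118,265),(257,257),(394,248)];R2=[(113,267),(260,260),(408,253)]
for i in range(3):
    f=lambda p:(p[0]/4+270,p[1]/4+150); g=lambda p:(p[0]/4+280,p[1]/4+55)
    h,e=tri([(c1,f(H1[i])),(c2,g(H2[i]))]); r,e2=tri([(c1,f(R1[i])),(c2,g(R2[i]))])
    d=r-h; print(np.round(h,4),e,np.round(r,4),e2,np.degrees(np.arctan2(d[1],d[0])))
    print(onz(c1,f(H1[i]),.084),onz(c2,g(H2[i]),.084),onz(c2,g(R2[i]),.057))
E
```

```text
[0.4498 0.2067 0.0827] [array([0.2, 0. ]), array([-0.2, -0. ])] [0.4887 0.2087 0.0556] [array([0., 0.]), array([-0., -0.])] 2.9888930908087694
[0.44947068 0.20628784 0.084     ] [0.44992326 0.20669912 0.084     ] [0.48868846 0.20853466 0.057     ]
[0.4476 0.2488 0.082 ] [array([0.4, 0.1]), array([-0.4, -0. ])] [0.4863 0.2511 0.0563] [array([-0.2, -0. ]), array([0.2, 0. ])] 3.517402592831694
[0.44704929 0.24779871 0.084     ] [0.44777229 0.2486422  0.084     ] [0.48631282 0.25072081 0.057     ]
[0.4452 0.2902 0.0819] [array([0.3, 0. ]), array([-0.3, -0. ])] [0.4839 0.2934 0.0563] [array([-0., -0.]), array([0., 0.])] 4.611412760569316
[0.44463767 0.28914188 0.084     ] [0.44538491 0.28968852 0.084     ] [0.48393959 0.29310266 0.057     ]
```

Call:
{"name": "send_rows", "arguments": {"deltas": [{"translation":[-0.026,0.008,0],"rot":[0,0,-8],"fingers":0.04},{"translation":[-0.026,0.008,0],"rot":[0,0,-8],"fingers":0.04},{"translation":[-0.026,0.008,0],"rot":[0,0,-8],"fingers":0.04},{"translation":[-0.026,0.008,0],"rot":[0,0,-8],"fingers":0.04},{"translation":[-0.026,0.008,0],"rot":[0,0,-8],"fingers":0.04}]}}

```text
time: 18.2
position: [0.5797, 0.1684, 0.2295]
ee_rot: [-90.0, 0.0, -40.6]
wrist_force: [0.1, 0.5, -0.5]
width: 0.04
```

Call:
{"name": "send_rows", "arguments": {"deltas": [{"translation":[-0.026,0.008,0],"rot":[0,0,-8],"fingers":0.04},{"translation":[-0.026,0.008,0],"rot":[0,0,-8],"fingers":0.04},{"translation":[-0.026,0.008,0],"rot":[0,0,-8],"fingers":0.04},{"translation":[-0.026,0.008,0],"rot":[0,0,-8],"fingers":0.04},{"translation":[-0.026,0.008,0],"rot":[0,0,-8],"fingers":0.04}]}}

```text
time: 18.7
position: [0.4497, 0.2084, 0.2297]
ee_rot: [-90.0, -0.0, -80.6]
wrist_force: [1.0, 0.4, -0.1]
width: 0.0398
```

Call:
{"name": "send_rows", "arguments": {"deltas": [{"translation":[0,0,-0.02],"rot":[0,0,-6.5],"fingers":0.04},{"translation":[0,0,-0.02],"rot":[0,0,0],"fingers":0.04},{"translation":[0,0,0],"rot":[0,0,0],"fingers":0.04},{"translation":[0,0,0],"rot":[0,0,0],"fingers":0.04}]}}

```text
time: 19.1
position: [0.451, 0.208, 0.19]
ee_rot: [-90.0, -0.0, -86.8]
wrist_force: [-0.1, 0.2, 0.1]
width: 0.04
```

```bash
python3 -c "
from h import *
st()
c,im=pic('wrist','w16'); crop(im,0,0,512,384,1.56,'w16v')
st()
"
```

```text
t 19.1 pos [0.451 0.208 0.19 ] rot [-9.004e+01 -3.000e-02 -8.676e+01] F [-0.1  0.2  0.1] w 0.04 q [-49.9  30.1  32.1 114.1 -23.4  42.2  -0.4]
t 19.15 pos [0.4516 0.2082 0.1905] rot [-89.97   0.   -86.77] F [0.3 0.5 0.2] w 0.0398 q [-49.9  30.1  32.1 114.1 -23.4  42.2  -0.4]
```

View pics/w16v.png

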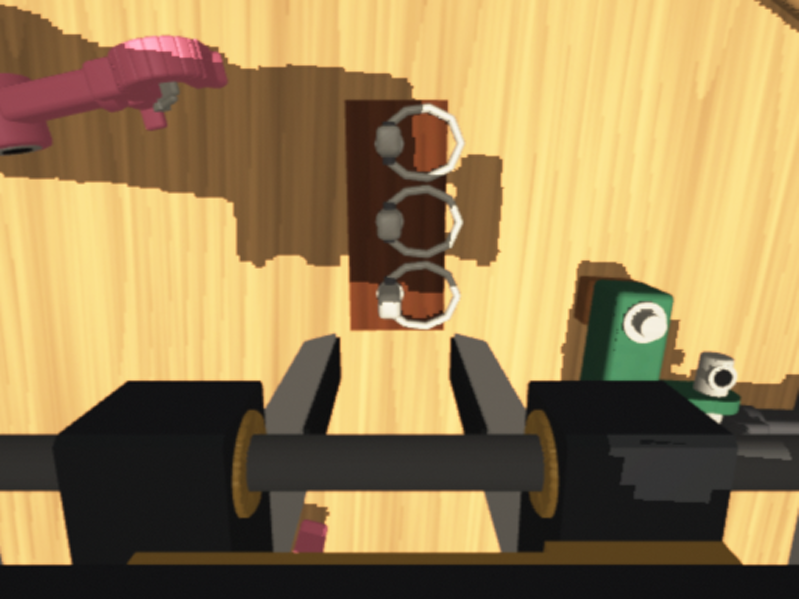

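```bash
python3 - <<'E'
from h import *
c,im=load('w16')
for n,(u,v),z in [('top',(389,310),.084),('ring',(459,297),.057),('mid',(389,222),.07),('third',(389,142),.07)]: print(n,np.round(onz(c,(u/1.56,v/1.56),z),4))
crop(im,215,55,100,165,4.8,'w16c')
E
```

```text
top [0.4496 0.2044 0.084 ]
ring [0.4894 0.2073 0.057 ]
mid [0.447  0.2489 0.07  ]
third [0.4448 0.2896 0.07  ]
```

View pics/w16c.png

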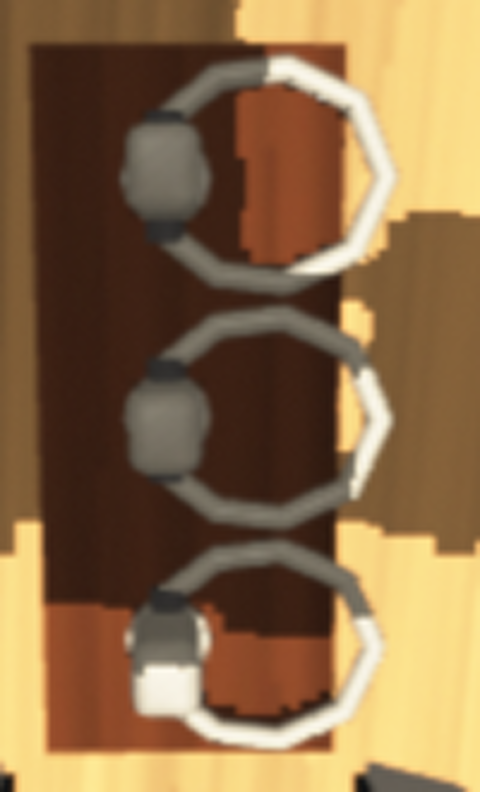

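Call:
{"name": "send_rows", "arguments": {"deltas": [{"translation":[-0.001,-0.001,-0.03],"rot":[0,0,0],"fingers":0.04},{"translation":[0,0,-0.03],"rot":[0,0,0],"fingers":0.04},{"translation":[0,0,-0.03],"rot":[0,0,0],"fingers":0.04},{"translation":[0,0,-0.013],"rot":[0,0,0],"fingers":0.04},{"translation":[0,0,0],"rot":[0,0,0],"fingers":0.04}]}}

```text
time: 19.65
position: [0.4499, 0.2069, 0.0863]
ee_rot: [-90.1, -0.0, -86.8]
wrist_force: [-1.2, -1.1, 0.2]
width: 0.0402
```

Call:
{"name": "send_rows", "arguments": {"deltas": [{"translation":[0,0,0],"rot":[0,0,0],"fingers":0.005},{"translation":[0,0,0],"rot":[0,0,0],"fingers":0.005},{"translation":[0,0,0],"rot":[0,0,0],"fingers":0.005},{"translation":[0,0,0],"rot":[0,0,0],"fingers":0.005},{"translation":[0,0,0],"rot":[0,0,0],"fingers":0.005}], "force": 30}}

```text
time: 20.15
position: [0.45, 0.2076, 0.0877]
ee_rot: [-90.0, 0.0, -86.7]
wrist_force: [-1.4, -0.2, 6.0]
width: 0.0115
```

Call:
{"name": "send_rows", "arguments": {"deltas": [{"translation":[0,0,0.01],"rot":[0,0,0],"fingers":0.005},{"translation":[0,0,0.02],"rot":[0,0,0],"fingers":0.005},{"translation":[0,0,0.03],"rot":[0,0,0],"fingers":0.005},{"translation":[0,0,0.03],"rot":[0,0,0],"fingers":0.005},{"translation":[0,0,0.01],"rot":[0,0,0],"fingers":0.005}]}}

```text
time: 20.65
position: [0.4517, 0.2076, 0.1898]
ee_rot: [-89.7, 0.1, -86.8]
wrist_force: [1.3, 0.0, -2.2]
width: 0.0119
```

Call:
{"name": "send_rows", "arguments": {"deltas": [{"translation":[0.02,-0.003,0],"rot":[0,0,8],"fingers":0.005},{"translation":[0.02,-0.003,0],"rot":[0,0,8],"fingers":0.005},{"translation":[0.02,-0.004,0],"rot":[0,0,8],"fingers":0.005},{"translation":[0.02,-0.004,0],"rot":[0,0,8],"fingers":0.005},{"translation":[0.02,-0.004,0],"rot":[0,0,8],"fingers":0.005}]}}

```text
time: 21.15
position: [0.5504, 0.1891, 0.1863]
ee_rot: [-90.1, 0.0, -46.4]
wrist_force: [0.4, 0.3, -2.3]
width: 0.0115
```

Call:
{"name": "send_rows", "arguments": {"deltas": [{"translation":[0.02,-0.004,0],"rot":[0,0,8],"fingers":0.005},{"translation":[0.02,-0.004,0],"rot":[0,0,8],"fingers":0.005},{"translation":[0.02,-0.004,0],"rot":[0,0,8],"fingers":0.005},{"translation":[0.02,-0.004,0],"rot":[0,0,8],"fingers":0.005},{"translation":[0.018,-0.004,0],"rot":[0,0,8],"fingers":0.005}]}}

```text
time: 21.65
position: [0.6485, 0.1689, 0.186]
ee_rot: [-90.0, 0.1, -6.4]
wrist_force: [0.3, 0.2, -1.3]
width: 0.0118
```

Call:
{"name": "send_rows", "arguments": {"deltas": [{"translation":[0,0,0],"rot":[0,0,6.4],"fingers":0.005},{"translation":[0,0,0],"rot":[0,0,0],"fingers":0.005},{"translation":[0,0,0],"rot":[0,0,0],"fingers":0.005}]}}

```text
time: 21.95
position: [0.6474, 0.1693, 0.1863]
ee_rot: [-90.0, 0.1, -0.5]
wrist_force: [0.1, -0.9, -1.1]
width: 0.012
```

```bash
python3 -c "
from h import *
st()
c,im=pic('wrist','w17'); crop(im,0,0,512,384,1.56,'w17v')
st()
"
```

```text
t 21.95 pos [0.6474 0.1693 0.1863] rot [-90.     0.1   -0.51] F [ 0.1 -0.9 -1.1] w 0.012 q [-20.5  40.4   6.1  86.2  -4.9  53.8  76.6]
t 22.0 pos [0.6474 0.1695 0.1865] rot [-9.0e+01  8.0e-02 -4.7e-01] F [-0.1 -0.9 -2.6] w 0.0116 q [-20.5  40.4   6.1  86.2  -4.9  53.8  76.6]
```

View pics/w17v.png

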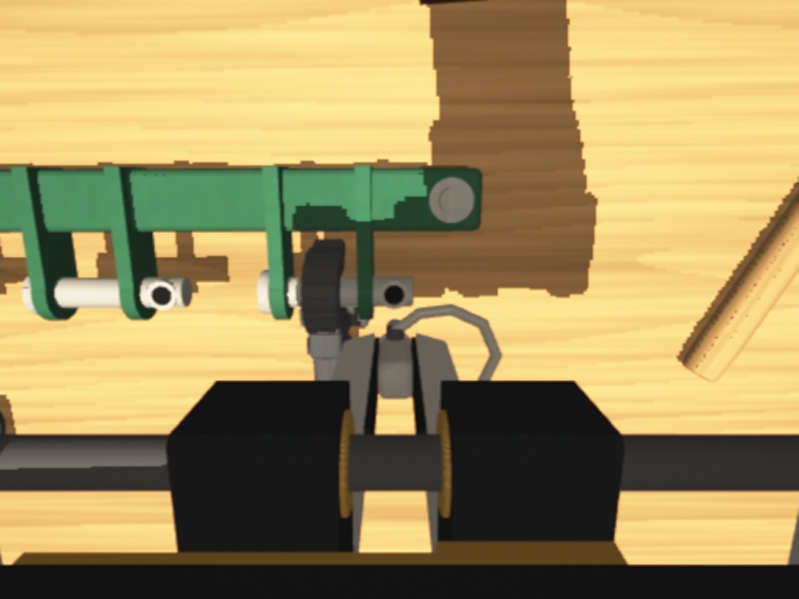

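```bash
python3 - <<'E'
from h import *
c,im=load('w17'); crop(im,215,160,80,100,6,'w17c')
print(onz(c,(395/1.56,295/1.56),.061),onz(c,(162/1.56,296/1.56),.061))
for dx in(-.009,0,.009): print(proj(c,(.6474+dx,.1694,.1564)),proj(c,(.6474+dx,.1694,.1834)))
E
```

```text
[0.6480363  0.16928739 0.061     ] [0.64739993 0.03913176 0.061     ]
[253.49334676 209.63726311] [253.61895139 224.93709257]
[253.62728314 224.33265496] [253.77243954 241.75935396]
[253.75845394 238.72460877] [253.9222658  258.18027353]
```

View pics/w17c.png

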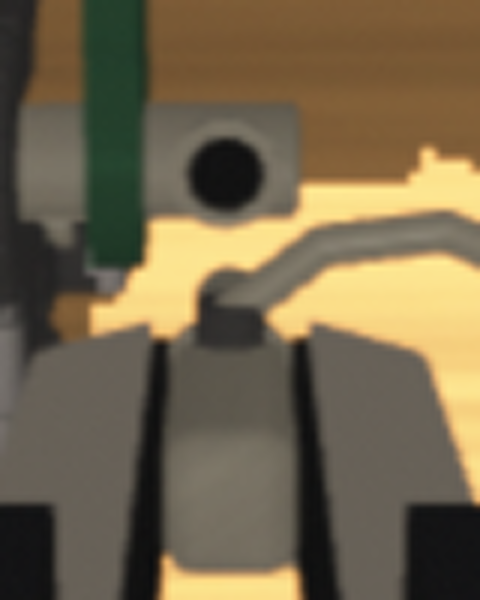

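Call:
{"name": "send_rows", "arguments": {"deltas": [{"translation":[0,0,-0.02],"rot":[0,0,0],"fingers":0.005},{"translation":[0,0,-0.02],"rot":[0,0,0],"fingers":0.005},{"translation":[0,0,-0.007],"rot":[0,0,0],"fingers":0.005},{"translation":[0,0,0],"rot":[0,0,0],"fingers":0.005},{"translation":[0,0,0],"rot":[0,0,0],"fingers":0.005}]}}

```text
time: 22.5
position: [0.6485, 0.1696, 0.1408]
ee_rot: [-90.0, -0.1, -0.4]
wrist_force: [0.8, -0.4, -1.3]
width: 0.0117
```

```bash
python3 -c "
from h import *
st()
c,im=pic('wrist','w18'); crop(im,175,120,160,140,4.2,'w18v')
st()
"
```

```text
t 22.5 pos [0.6485 0.1696 0.1408] rot [-8.999e+01 -5.000e-02 -3.700e-01] F [ 0.8 -0.4 -1.3] w 0.0117 q [-20.3  43.3   5.7  88.3  -5.2  48.6  76.9]
t 22.55 pos [0.6487 0.1696 0.1411] rot [-89.98  -0.09  -0.37] F [ 0.5  0.4 -1.3] w 0.012 q [-20.3  43.3   5.7  88.3  -5.2  48.6  76.9]
```

View pics/w18v.png

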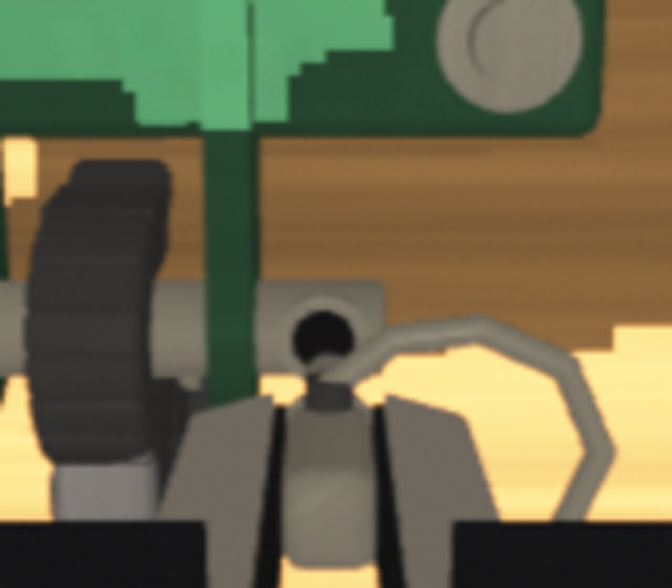

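Call:
{"name": "send_rows", "arguments": {"deltas": [{"translation":[-0.0012,-0.0006,-0.005],"rot":[0,0,0],"fingers":0.005},{"translation":[0,0,-0.006],"rot":[0,0,0],"fingers":0.005},{"translation":[0,0,-0.004],"rot":[0,0,0],"fingers":0.005},{"translation":[0,0,0],"rot":[0,0,0],"fingers":0.005}]}}

```text
time: 22.95
position: [0.6464, 0.1686, 0.1242]
ee_rot: [-90.0, 0.1, -0.4]
wrist_force: [-1.0, -0.3, -1.6]
width: 0.0116
```

Call:
{"name": "send_rows", "arguments": {"deltas": [{"translation":[0.0005,0,-0.006],"rot":[0,0,0],"fingers":0.005},{"translation":[0,0,-0.006],"rot":[0,0,0],"fingers":0.005},{"translation":[0,0,0],"rot":[0,0,0],"fingers":0.005}]}}

```text
time: 23.25
position: [0.647, 0.1686, 0.1119]
ee_rot: [-90.0, 0.1, -0.4]
wrist_force: [-1.3, 0.2, -1.8]
width: 0.0117
```

Call:
{"name": "send_rows", "arguments": {"deltas": [{"translation":[0.0005,0,-0.005],"rot":[0,0,0],"fingers":0.005},{"translation":[0,0,-0.005],"rot":[0,0,0],"fingers":0.005},{"translation":[0,0,-0.003],"rot":[0,0,0],"fingers":0.005},{"translation":[0,0,0],"rot":[0,0,0],"fingers":0.005}]}}

```text
time: 23.65
position: [0.6471, 0.1687, 0.0991]
ee_rot: [-90.0, 0.1, -0.4]
wrist_force: [-3.8, 1.0, -3.5]
width: 0.0119
```

Call:
{"name": "send_rows", "arguments": {"deltas": [{"translation":[0,0,-0.002],"rot":[0,0,0],"fingers":0.005},{"translation":[0,0,0],"rot":[0,0,0],"fingers":0.005}]}}

```text
time: 23.85
position: [0.6472, 0.1687, 0.0988]
ee_rot: [-90.0, 0.1, -0.4]
wrist_force: [-5.0, -0.3, 4.9]
width: 0.0123
```

Call:
{"name": "send_rows", "arguments": {"deltas": [{"translation":[0,0,0],"rot":[0,0,0],"fingers":0.032},{"translation":[0,0,0],"rot":[0,0,0],"fingers":0.032},{"translation":[0,0,0.002],"rot":[0,0,0],"fingers":0.032},{"translation":[0,0,0.02],"rot":[0,0,0],"fingers":0.032},{"translation":[0,0,0.03],"rot":[0,0,0],"fingers":0.032}]}}

```text
time: 24.35
position: [0.6472, 0.1684, 0.1491]
ee_rot: [-90.1, 0.1, -0.4]
wrist_force: [0.5, 0.3, 0.5]
width: 0.0321
```

Call:
{"name": "send_rows", "arguments": {"deltas": [{"translation":[0.035,0,0.02],"rot":[0,0,0],"fingers":0.0},{"translation":[0.035,0,0.02],"rot":[0,0,0],"fingers":0.0},{"translation":[0,0,0],"rot":[0,0,0],"fingers":0.0},{"translation":[0,0,0],"rot":[0,0,0],"fingers":0.0}]}}

```text
time: 24.75
position: [0.7184, 0.1683, 0.19]
ee_rot: [-90.0, -0.0, -0.4]
wrist_force: [-1.5, 0.4, -0.2]
width: 0.0034
```

```bash
python3 -c "
from h import *
st()
c,im=pic('wrist','w19'); crop(im,100,30,300,220,2.6,'w19v')
st()
"
```

```text
t 24.75 pos [0.7184 0.1683 0.19  ] rot [-9.e+01 -5.e-02 -4.e-01] F [-1.5  0.4 -0.2] w 0.0034 q [-18.4  46.1   6.1  72.9  -5.   61.2  77.9]
t 24.8 pos [0.717  0.1686 0.1892] rot [-90.01   0.1   -0.36] F [-0.2 -0.3 -0.4] w 0.0013 q [-18.4  46.1   6.1  73.   -5.   61.2  77.9]
```

View pics/w19v.png

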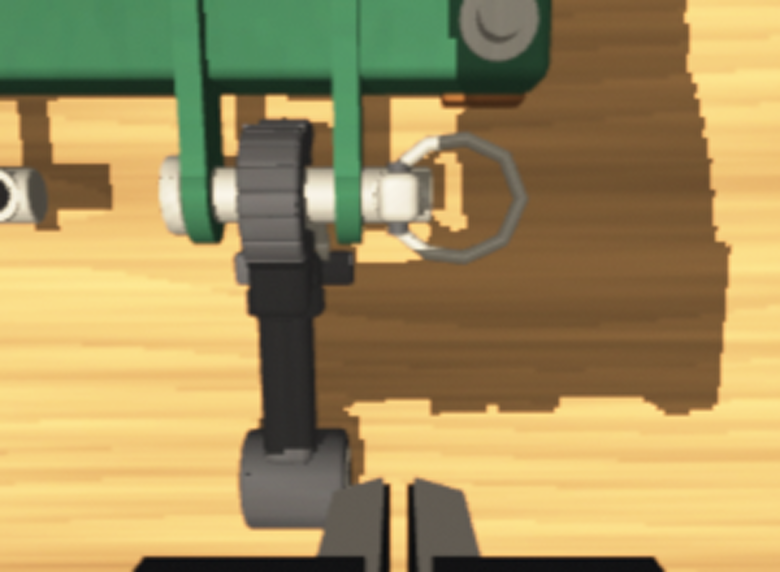

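Call:
{"name": "send_rows", "arguments": {"deltas": [{"translation":[-0.035,0.016,0],"rot":[0,0,0],"fingers":0.0},{"translation":[-0.035,0.016,0],"rot":[0,0,0],"fingers":0.0},{"translation":[0,0,-0.04],"rot":[0,0,0],"fingers":0.0},{"translation":[0,0,-0.035],"rot":[0,0,0],"fingers":0.0},{"translation":[0,0,0],"rot":[0,0,0],"fingers":0.0}]}}

```text
time: 25.3
position: [0.6422, 0.2, 0.1098]
ee_rot: [-90.2, 0.7, -0.3]
wrist_force: [-1.0, -0.6, -1.2]
width: 0.0002
```

Call:
{"name": "send_rows", "arguments": {"deltas": [{"translation":[0,0,-0.015],"rot":[0,0,0],"fingers":0.0},{"translation":[0,0,-0.01],"rot":[0,0,0],"fingers":0.0},{"translation":[0,0,-0.01],"rot":[0,0,0],"fingers":0.0},{"translation":[0,0,-0.01],"rot":[0,0,0],"fingers":0.0},{"translation":[0,0,-0.008],"rot":[0,0,0],"fingers":0.0}]}}

```text
time: 25.8
position: [0.6497, 0.1974, 0.0628]
ee_rot: [-90.2, -0.2, -0.5]
wrist_force: [0.6, -0.8, 0.3]
width: 0.0004
```

Now raise and look.

Call:
{"name": "send_rows", "arguments": {"deltas": [{"translation":[0,0.003,0.03],"rot":[0,0,0],"fingers":0.0},{"translation":[0,0,0.04],"rot":[0,0,0],"fingers":0.0},{"translation":[0.03,-0.01,0.04],"rot":[0,0,0],"fingers":0.02},{"translation":[0.04,-0.01,0.02],"rot":[0,0,0],"fingers":0.04},{"translation":[0,0,0],"rot":[0,0,0],"fingers":0.04}]}}

```text
time: 26.3
position: [0.7245, 0.1812, 0.1957]
ee_rot: [-90.0, -0.7, -0.6]
wrist_force: [0.9, 0.1, 0.0]
width: 0.0209
```

```bash
python3 -c "
from h import *
st()
c,im=pic('wrist','w20'); crop(im,100,30,300,220,2.6,'w20v')
st()
"
```

```text
t 26.3 pos [0.7245 0.1812 0.1957] rot [-89.97  -0.73  -0.58] F [0.9 0.1 0. ] w 0.0209 q [-19.4  46.3   6.3  71.6  -5.   61.7  76.8]
t 26.35 pos [0.7205 0.1825 0.1929] rot [-89.96  -0.31  -0.52] F [-0.7 -0.1 -0.9] w 0.025 q [-19.4  46.4   6.2  72.   -5.1  61.6  76.7]
```

View pics/w20v.png

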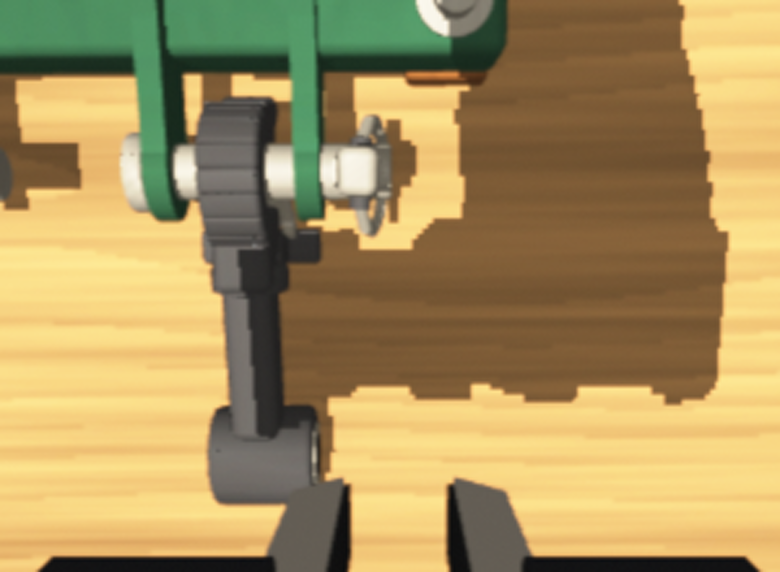

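Call:
{"name": "send_rows", "arguments": {"deltas": [{"translation":[-0.027,0.007,0],"rot":[0,0,-8],"fingers":0.04},{"translation":[-0.027,0.007,0],"rot":[0,0,-8],"fingers":0.04},{"translation":[-0.027,0.007,0],"rot":[0,0,-8],"fingers":0.04},{"translation":[-0.027,0.007,0],"rot":[0,0,-8],"fingers":0.04},{"translation":[-0.027,0.007,0],"rot":[0,0,-8],"fingers":0.04}]}}

```text
time: 26.85
position: [0.5792, 0.2197, 0.19]
ee_rot: [-90.1, 0.1, -40.7]
wrist_force: [-0.3, 1.4, 0.4]
width: 0.0399
```

Call:
{"name": "send_rows", "arguments": {"deltas": [{"translation":[-0.027,0.007,0],"rot":[0,0,-8],"fingers":0.04},{"translation":[-0.027,0.006,0],"rot":[0,0,-8],"fingers":0.04},{"translation":[-0.027,0.006,0],"rot":[0,0,-8],"fingers":0.04},{"translation":[-0.027,0.006,0],"rot":[0,0,-8],"fingers":0.04},{"translation":[-0.027,0.006,0],"rot":[0,0,-8],"fingers":0.04}]}}

```text
time: 27.35
position: [0.4442, 0.2502, 0.1902]
ee_rot: [-90.2, 0.0, -80.7]
wrist_force: [0.0, 0.6, -0.9]
width: 0.0402
```

Call:
{"name": "send_rows", "arguments": {"deltas": [{"translation":[0,0,0],"rot":[0,0,-6.4],"fingers":0.04},{"translation":[0,0,0],"rot":[0,0,0],"fingers":0.04},{"translation":[0,0,0],"rot":[0,0,0],"fingers":0.04},{"translation":[0,0,0],"rot":[0,0,0],"fingers":0.04}]}}

```text
time: 27.75
position: [0.4474, 0.2497, 0.191]
ee_rot: [-90.0, -0.0, -86.7]
wrist_force: [-0.9, 0.7, 0.2]
width: 0.04
```

```bash
python3 -c "
from h import *
st()
c,im=pic('wrist','w21'); crop(im,0,0,512,384,1.56,'w21v')
st()
"
```

```text
t 27.75 pos [0.4474 0.2497 0.191 ] rot [-9.001e+01 -1.000e-02 -8.668e+01] F [-0.9  0.7  0.2] w 0.04 q [-53.5  31.1  31.5 111.8 -23.1  43.4  -5.2]
t 27.8 pos [0.4475 0.2496 0.1911] rot [-90.01  -0.   -86.71] F [ 0.4 -0.8 -0.4] w 0.0402 q [-53.5  31.1  31.5 111.8 -23.1  43.4  -5.3]
```

View pics/w21v.png

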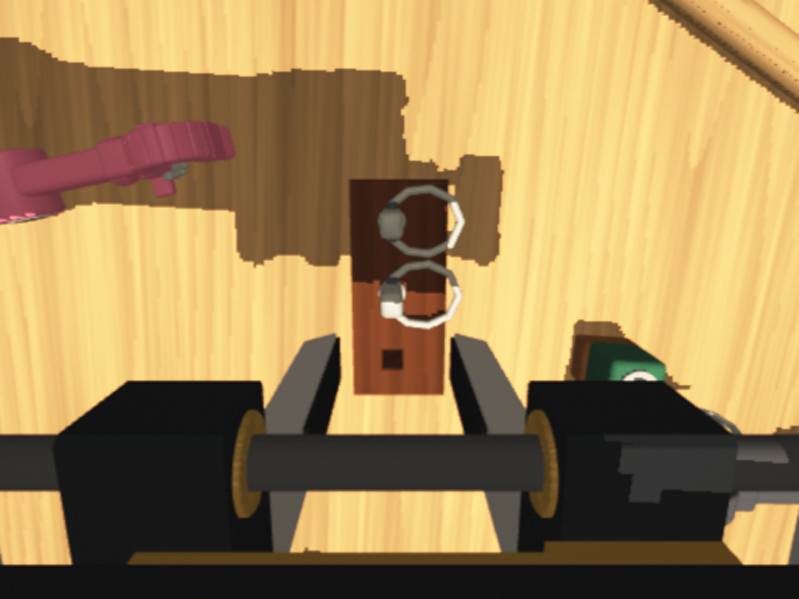

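Call:
{"name": "send_rows", "arguments": {"deltas": [{"translation":[0,-0.001,-0.03],"rot":[0,0,0],"fingers":0.04},{"translation":[0,0,-0.03],"rot":[0,0,0],"fingers":0.04},{"translation":[0,0,-0.03],"rot":[0,0,0],"fingers":0.04},{"translation":[0,0,-0.014],"rot":[0,0,0],"fingers":0.04},{"translation":[0,0,0],"rot":[0,0,0],"fingers":0.04}]}}

```text
time: 28.3
position: [0.4464, 0.2479, 0.0854]
ee_rot: [-90.2, -0.1, -86.8]
wrist_force: [-0.3, -1.0, -0.3]
width: 0.04
```

Call:
{"name": "send_rows", "arguments": {"deltas": [{"translation":[0,0,0],"rot":[0,0,0],"fingers":0.005},{"translation":[0,0,0],"rot":[0,0,0],"fingers":0.005},{"translation":[0,0,0],"rot":[0,0,0],"fingers":0.005},{"translation":[0,0,0],"rot":[0,0,0],"fingers":0.005},{"translation":[0,0,0],"rot":[0,0,0],"fingers":0.005}], "force": 30}}

```text
time: 28.8
position: [0.4473, 0.2492, 0.088]
ee_rot: [-90.0, 0.0, -86.7]
wrist_force: [-1.3, -0.1, 4.9]
width: 0.0115
```

Call:
{"name": "send_rows", "arguments": {"deltas": [{"translation":[0,0,0.01],"rot":[0,0,0],"fingers":0.005},{"translation":[0,0,0.02],"rot":[0,0,0],"fingers":0.005},{"translation":[0,0,0.03],"rot":[0,0,0],"fingers":0.005},{"translation":[0,0,0.03],"rot":[0,0,0],"fingers":0.005},{"translation":[0,0,0.02],"rot":[0,0,0],"fingers":0.005}]}}

```text
time: 29.3
position: [0.448, 0.2489, 0.1997]
ee_rot: [-89.9, 0.0, -86.8]
wrist_force: [-0.5, 0.1, -1.1]
width: 0.0121
```

Call:
{"name": "send_rows", "arguments": {"deltas": [{"translation":[0.018,-0.031,0],"rot":[0,0,8],"fingers":0.005},{"translation":[0.018,-0.031,0],"rot":[0,0,8],"fingers":0.005},{"translation":[0.018,-0.031,0],"rot":[0,0,8],"fingers":0.005},{"translation":[0.018,-0.031,0],"rot":[0,0,8],"fingers":0.005},{"translation":[0.018,-0.031,0],"rot":[0,0,8],"fingers":0.005}]}}

```text
time: 29.8
position: [0.5379, 0.0925, 0.1979]
ee_rot: [-90.0, -0.0, -46.4]
wrist_force: [1.0, -0.3, -1.5]
width: 0.0113
```

Call:
{"name": "send_rows", "arguments": {"deltas": [{"translation":[0.018,-0.031,0],"rot":[0,0,8],"fingers":0.005},{"translation":[0.018,-0.031,0],"rot":[0,0,8],"fingers":0.005},{"translation":[0.018,-0.031,0],"rot":[0,0,8],"fingers":0.005},{"translation":[0.018,-0.031,0],"rot":[0,0,8],"fingers":0.005},{"translation":[0.018,-0.031,0],"rot":[0,0,8],"fingers":0.005}]}}

```text
time: 30.3
position: [0.6277, -0.0628, 0.1977]
ee_rot: [-90.0, 0.0, -6.5]
wrist_force: [-0.0, 0.7, -1.7]
width: 0.0121
```

Call:
{"name": "send_rows", "arguments": {"deltas": [{"translation":[0.018,-0.031,-0.013],"rot":[0,0,6.4],"fingers":0.005},{"translation":[0,0,0],"rot":[0,0,0],"fingers":0.005},{"translation":[0,0,0],"rot":[0,0,0],"fingers":0.005},{"translation":[0,0,0],"rot":[0,0,0],"fingers":0.005}]}}

```text
time: 30.7
position: [0.6449, -0.0907, 0.1845]
ee_rot: [-90.0, 0.0, -0.3]
wrist_force: [-0.2, -0.5, -1.5]
width: 0.0118
```

```bash
python3 -c "
from h import *
s=st()
c,im=pic('wrist','w22'); crop(im,0,0,512,384,1.56,'w22v');crop(im,200,160,110,100,6,'w22c')
st()
x,y,z=s['position']
for dx in(-.007,0,.007): print(proj(c,(x+dx,y,z-.003)))
"
```

```text
t 30.7 pos [ 0.6449 -0.0907  0.1845] rot [-8.996e+01  4.000e-02 -3.300e-01] F [-0.2 -0.5 -1.5] w 0.0118 q [ 2.5 39.   5.2 89.5 -4.2 51.8 98.8]
t 30.75 pos [ 0.645  -0.0903  0.1846] rot [-8.996e+01  1.000e-02 -2.800e-01] F [-0.   0.5 -1.4] w 0.0118 q [ 2.5 39.   5.2 89.5 -4.2 51.8 98.9]
[253.53095611 228.53493419]
[253.60747481 241.57179831]
[253.6825636  254.36504316]
```

View pics/w22c.png

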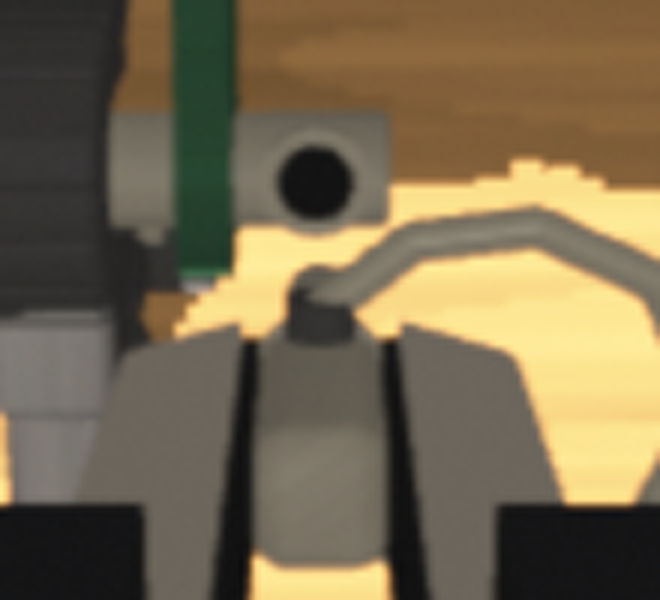

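```bash
python3 -c "
from h import *
c,im=load('w22'); print(onz(c,(252.7,190.5),.061)); print(onz(c,(253.3,242.2),.1815))
"
```

```text
[ 0.64657193 -0.0911347   0.061     ]
[ 0.64524752 -0.09089646  0.1815    ]
```

Call:
{"name": "send_rows", "arguments": {"deltas": [{"translation":[0.0012,-0.0003,-0.02],"rot":[0,0,0],"fingers":0.005},{"translation":[0,0,-0.02],"rot":[0,0,0],"fingers":0.005},{"translation":[0,0,-0.005],"rot":[0,0,0],"fingers":0.005},{"translation":[0,0,0],"rot":[0,0,0],"fingers":0.005},{"translation":[0,0,0],"rot":[0,0,0],"fingers":0.005}]}}

```text
time: 31.25
position: [0.6471, -0.0919, 0.1404]
ee_rot: [-90.0, -0.1, -0.3]
wrist_force: [0.2, 0.4, -1.1]
width: 0.0116
```

```bash
python3 -c "
from h import *
s=st()
c,im=pic('wrist','w23'); crop(im,200,150,110,120,6,'w23c')
x,y,z=s['position']
for dx in(-.007,0,.007): print(proj(c,(x+dx,y,z-.003)))
print(proj(c,(.6465,-.0911,.061)))
"
```

```text
t 31.25 pos [ 0.6471 -0.0919  0.1404] rot [-9.001e+01 -8.000e-02 -3.100e-01] F [ 0.2  0.4 -1.1] w 0.0116 q [ 2.8 42.   4.9 91.3 -4.5 46.8 99.1]
[253.53657633 228.59518173]
[253.60938683 241.6236619 ]
[253.68082525 254.40662517]
[254.38174696 201.06404518]
```

View pics/w23c.png

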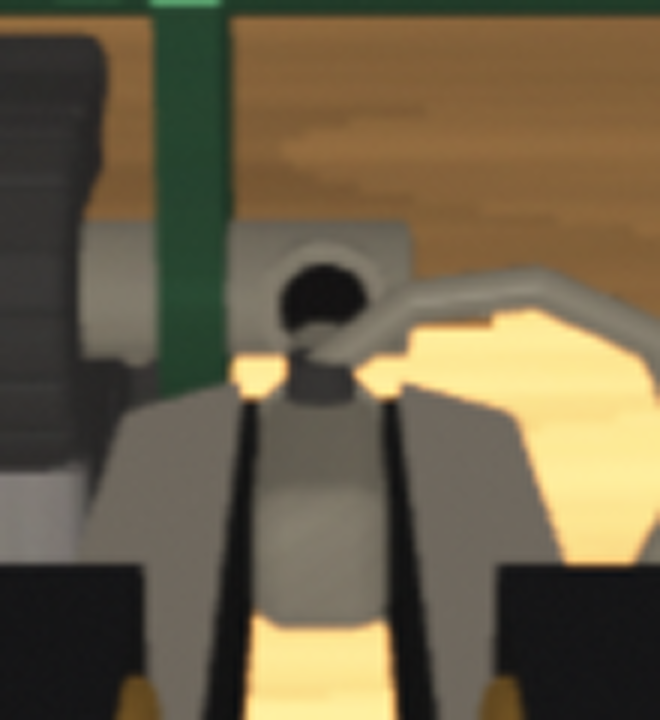

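Call:
{"name": "send_rows", "arguments": {"deltas": [{"translation":[-0.0008,0.0004,-0.005],"rot":[0,0,0],"fingers":0.005},{"translation":[0,0,-0.006],"rot":[0,0,0],"fingers":0.005},{"translation":[0,0,-0.004],"rot":[0,0,0],"fingers":0.005},{"translation":[0,0,0],"rot":[0,0,0],"fingers":0.005}]}}

```text
time: 31.7
position: [0.6452, -0.0919, 0.1234]
ee_rot: [-90.0, 0.1, -0.4]
wrist_force: [0.2, -0.2, -2.1]
width: 0.0116
```

Call:
{"name": "send_rows", "arguments": {"deltas": [{"translation":[0,0,-0.006],"rot":[0,0,0],"fingers":0.005},{"translation":[0,0,-0.006],"rot":[0,0,0],"fingers":0.005},{"translation":[0,0,0],"rot":[0,0,0],"fingers":0.005}]}}

```text
time: 32.0
position: [0.6452, -0.0919, 0.1112]
ee_rot: [-90.0, 0.1, -0.4]
wrist_force: [-1.0, -0.0, -1.3]
width: 0.0119
```

Call:
{"name": "send_rows", "arguments": {"deltas": [{"translation":[0,0,-0.005],"rot":[0,0,0],"fingers":0.005},{"translation":[0,0,-0.005],"rot":[0,0,0],"fingers":0.005},{"translation":[0,0,-0.003],"rot":[0,0,0],"fingers":0.005},{"translation":[0,0,0],"rot":[0,0,0],"fingers":0.005}]}}

```text
time: 32.4
position: [0.6458, -0.092, 0.0991]
ee_rot: [-90.0, 0.0, -0.4]
wrist_force: [-0.6, 1.1, -1.3]
width: 0.0116
```

Call:
{"name": "send_rows", "arguments": {"deltas": [{"translation":[0,0,-0.003],"rot":[0,0,0],"fingers":0.005},{"translation":[0,0,0],"rot":[0,0,0],"fingers":0.005}]}}

```text
time: 32.6
position: [0.6459, -0.092, 0.0989]
ee_rot: [-90.0, -0.0, -0.4]
wrist_force: [-5.3, 1.1, 15.3]
width: 0.0118
```

Call:
{"name": "send_rows", "arguments": {"deltas": [{"translation":[0,0,0],"rot":[0,0,0],"fingers":0.032},{"translation":[0,0,0],"rot":[0,0,0],"fingers":0.032},{"translation":[0,0,0.003],"rot":[0,0,0],"fingers":0.032},{"translation":[0,0,0.02],"rot":[0,0,0],"fingers":0.032},{"translation":[0,0,0.03],"rot":[0,0,0],"fingers":0.032}]}}

```text
time: 33.1
position: [0.6443, -0.0918, 0.1479]
ee_rot: [-90.0, 0.2, -0.4]
wrist_force: [1.5, 0.2, 0.2]
width: 0.0318
```

Call:
{"name": "send_rows", "arguments": {"deltas": [{"translation":[0.035,0,0.02],"rot":[0,0,0],"fingers":0.0},{"translation":[0.035,0,0.02],"rot":[0,0,0],"fingers":0.0},{"translation":[0,0,0],"rot":[0,0,0],"fingers":0.0},{"translation":[0,0,0],"rot":[0,0,0],"fingers":0.0}]}}

```text
time: 33.5
position: [0.7157, -0.0919, 0.1889]
ee_rot: [-90.0, 0.0, -0.3]
wrist_force: [-0.3, -0.4, -0.7]
width: 0.0036
```

```bash
python3 -c "
from h import *
c,im=pic('wrist','w24'); crop(im,100,30,300,220,2.6,'w24v')
st()
"
```

```text
t 33.55 pos [ 0.7144 -0.092   0.1881] rot [-89.99   0.16  -0.36] F [-0.6  0.5  0.2] w 0.0009 q [ 2.3 44.7  5.4 76.3 -4.4 59.3 98.1]
```

View pics/w24v.png

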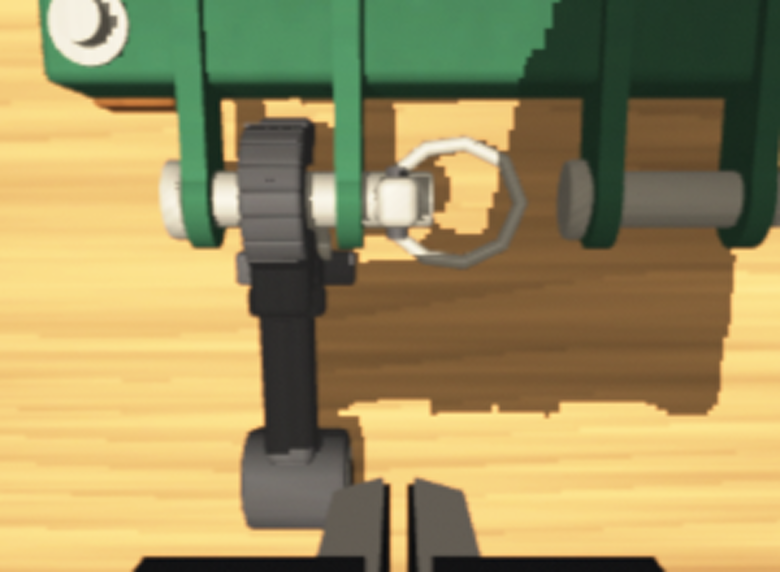

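Call:
{"name": "send_rows", "arguments": {"deltas": [{"translation":[-0.034,0.015,0],"rot":[0,0,0],"fingers":0.0},{"translation":[-0.034,0.015,0],"rot":[0,0,0],"fingers":0.0},{"translation":[0,0,-0.04],"rot":[0,0,0],"fingers":0.0},{"translation":[0,0,-0.035],"rot":[0,0,0],"fingers":0.0},{"translation":[0,0,0],"rot":[0,0,0],"fingers":0.0}]}}

```text
time: 34.05
position: [0.6419, -0.0615, 0.1093]
ee_rot: [-90.0, 0.7, -0.4]
wrist_force: [-1.4, 0.1, 0.9]
width: 0.0005
```

Call:
{"name": "send_rows", "arguments": {"deltas": [{"translation":[0,0,-0.015],"rot":[0,0,0],"fingers":0.0},{"translation":[0,0,-0.01],"rot":[0,0,0],"fingers":0.0},{"translation":[0,0,-0.01],"rot":[0,0,0],"fingers":0.0},{"translation":[0,0,-0.01],"rot":[0,0,0],"fingers":0.0},{"translation":[0,0,-0.006],"rot":[0,0,0],"fingers":0.0}]}}

```text
time: 34.55
position: [0.6495, -0.068, 0.0666]
ee_rot: [-90.4, -0.3, -0.5]
wrist_force: [-8.4, -6.0, 43.9]
width: 0.0005
```

Call:
{"name": "send_rows", "arguments": {"deltas": [{"translation":[0,0.003,0.03],"rot":[0,0,0],"fingers":0.0},{"translation":[0,0,0.04],"rot":[0,0,0],"fingers":0.0},{"translation":[0.03,0,0.04],"rot":[0,0,0],"fingers":0.02},{"translation":[0.045,0.01,0.03],"rot":[0,0,0],"fingers":0.04},{"translation":[0,0.02,0.02],"rot":[0,0,0],"fingers":0.04}]}}

```text
time: 35.05
position: [0.7238, -0.0316, 0.2232]
ee_rot: [-90.1, -0.5, -0.5]
wrist_force: [0.4, 0.1, -0.3]
width: 0.021
```

Call:
{"name": "send_rows", "arguments": {"deltas": [{"translation":[0.005,0.04,0.03],"rot":[0,0,0],"fingers":0.04},{"translation":[0,0,0],"rot":[0,0,0],"fingers":0.04}]}}

```text
time: 35.25
position: [0.7267, 0.019, 0.2547]
ee_rot: [-89.6, -0.5, 0.1]
wrist_force: [0.4, 0.7, -0.5]
width: 0.037
```

```bash
python3 -c "
from h import *
st()
c,im=pic('wrist','w25'); crop(im,0,0,512,300,1.56,'w25v')
"
```

```text
t 35.25 pos [0.7267 0.019  0.2547] rot [-89.58  -0.49   0.14] F [ 0.4  0.7 -0.5] w 0.037 q [-6.4 41.8  5.8 71.4 -4.7 66.6 89.9]
```

View pics/w25v.png

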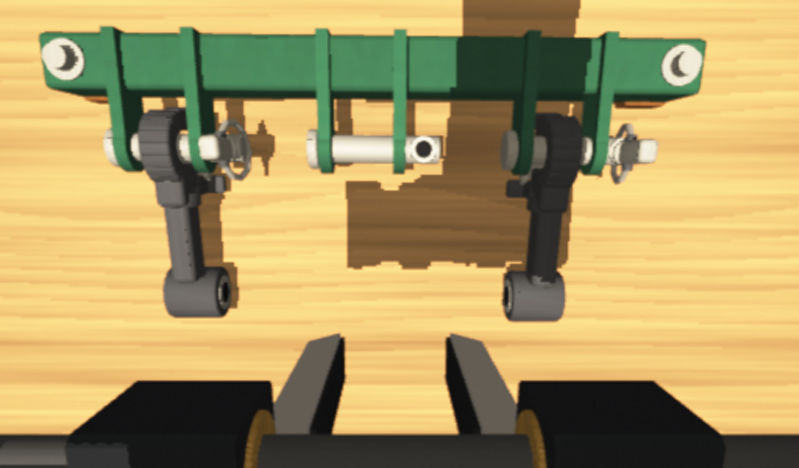

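Call:
{"name": "send_rows", "arguments": {"deltas": [{"translation":[0,-0.045,-0.02],"rot":[0,0,0],"fingers":0.04},{"translation":[-0.005,-0.045,-0.02],"rot":[0,0,0],"fingers":0.04},{"translation":[-0.005,-0.02,-0.02],"rot":[0,0,0],"fingers":0.04},{"translation":[0,0,0],"rot":[0,0,0],"fingers":0.04},{"translation":[0,0,0],"rot":[0,0,0],"fingers":0.04}]}}

```text
time: 35.8
position: [0.713, -0.1005, 0.1895]
ee_rot: [-89.9, 0.1, -0.4]
wrist_force: [0.9, -0.2, 1.0]
width: 0.04
```

```bash
python3 -c "
from h import *
st()
c,im=pic('wrist','w26'); crop(im,170,50,160,120,5,'w26v')
x=proj(c,(.6465,-.0911,.061));y=proj(c,(.6465,-.0911,.095));print((x-[170,50])*5,(y-[170,50])*5)
"
```

```text
t 35.8 pos [ 0.713  -0.1005  0.1895] rot [-89.94   0.09  -0.44] F [ 0.9 -0.2  1. ] w 0.04 q [ 2.9 44.6  5.6 76.4 -4.6 59.4 98.8]
[468.5465916 298.5530162] [476.29816043 295.95270658]
```

View pics/w26v.png

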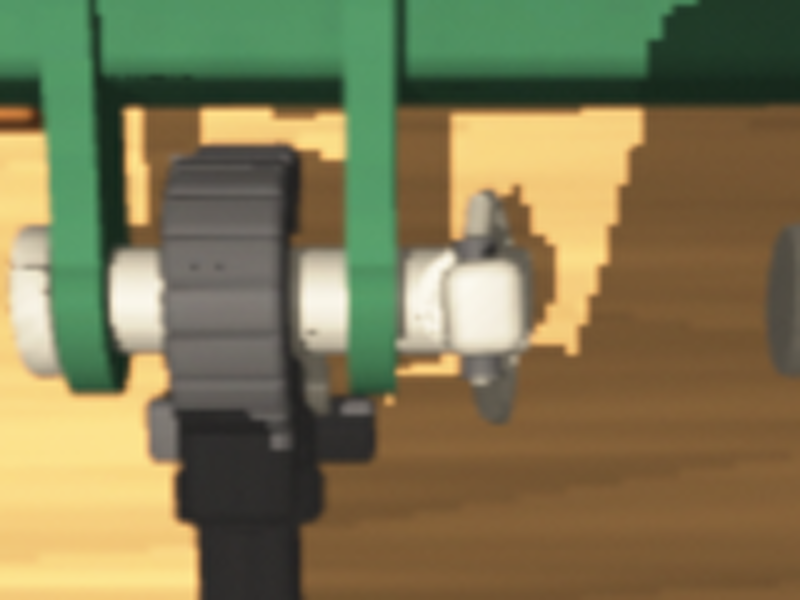

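Call:
{"name": "send_rows", "arguments": {"deltas": [{"translation":[-0.04,0,0.04],"rot":[0,0,0],"fingers":0.04},{"translation":[-0.04,0.01,0.03],"rot":[0,0,0],"fingers":0.04},{"translation":[-0.04,0.01,0.02],"rot":[0,0,0],"fingers":0.04},{"translation":[-0.04,0.01,0.02],"rot":[0,0,0],"fingers":0.04},{"translation":[-0.04,0.01,0.02],"rot":[0,0,0],"fingers":0.04}]}}

```text
time: 36.35
position: [0.5183, -0.0577, 0.3171]
ee_rot: [-89.9, -0.2, -0.1]
wrist_force: [0.3, 0.4, 1.1]
width: 0.0401
```

Call:
{"name": "send_rows", "arguments": {"deltas": [{"translation":[-0.03,0,0],"rot":[0,0,0],"fingers":0.04},{"translation":[0,0,0],"rot":[0,0,0],"fingers":0.04}]}}

```text
time: 36.55
position: [0.4865, -0.0583, 0.3174]
ee_rot: [-89.9, -0.1, -0.2]
wrist_force: [0.6, 0.1, 0.1]
width: 0.0404
```

```bash
python3 -c "
from h import *
st()
c,im=pic('scene','s27'); crop(im,170,150,180,135,4.4,'s27v')
c,im=pic('wrist','w27')
c,im=pic('top','t27'); crop(im,0,0,512,384,1.56,'t27v')
"
```

```text
t 36.55 pos [ 0.4865 -0.0583  0.3174] rot [-89.94  -0.11  -0.17] F [0.6 0.1 0.1] w 0.0404 q [ -1.2  17.2   6.4 105.   -2.3  57.8  95.9]
```

View pics/s27v.png

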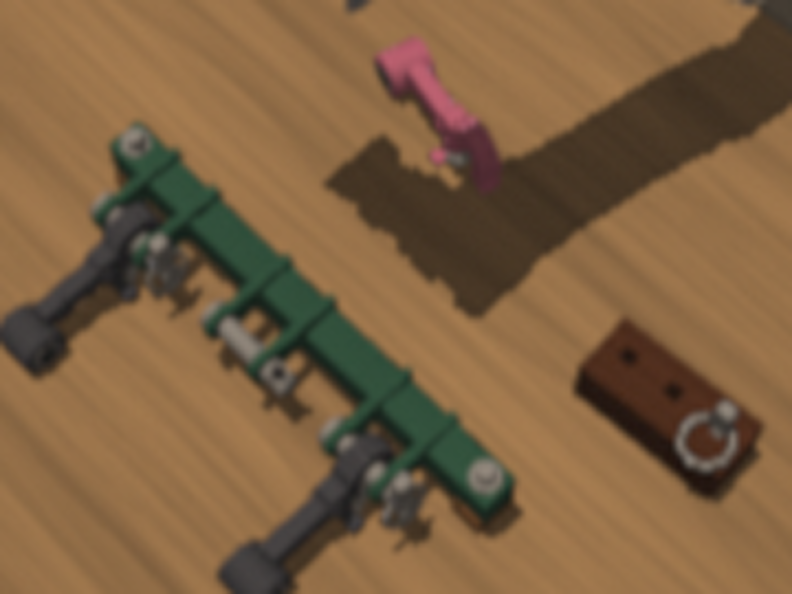

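View pics/t27v.png

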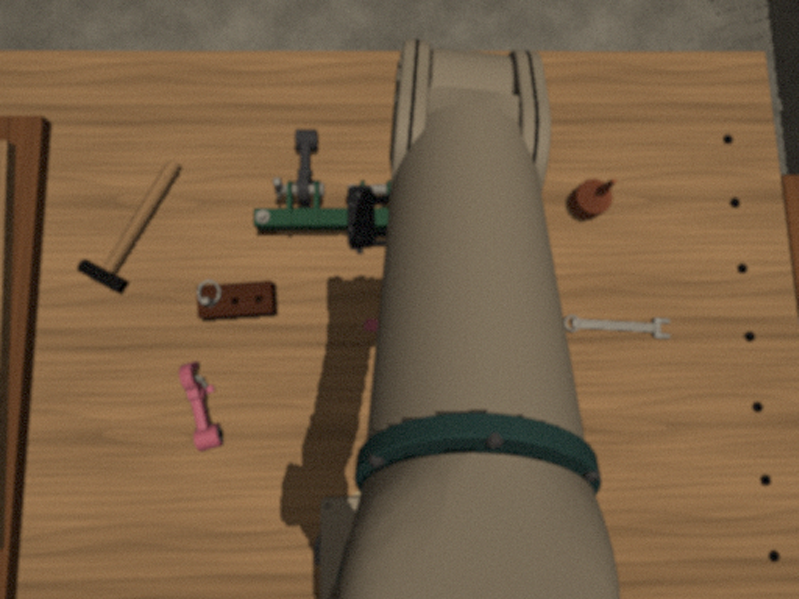

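Call:
{"name": "send_rows", "arguments": {"deltas": [{"translation":[0.04,0,-0.01],"rot":[-8,0,0],"fingers":0.04},{"translation":[0.04,0,-0.01],"rot":[-8,0,0],"fingers":0.04},{"translation":[0.04,0,-0.01],"rot":[-8,0,0],"fingers":0.04},{"translation":[0.04,0,-0.01],"rot":[-8,0,0],"fingers":0.04},{"translation":[0.04,0,-0.01],"rot":[-8,0,0],"fingers":0.04}]}}

```text
time: 37.2
position: [0.6926, -0.0578, 0.2647]
ee_rot: [-130.3, -0.4, -0.1]
wrist_force: [0.6, -1.4, -0.2]
width: 0.0399
```

Call:
{"name": "send_rows", "arguments": {"deltas": [{"translation":[0.02,0,-0.02],"rot":[0,0,0],"fingers":0.04},{"translation":[0,0,-0.02],"rot":[0,0,0],"fingers":0.04},{"translation":[0,0,0],"rot":[0,0,0],"fingers":0.04}]}}

```text
time: 37.5
position: [0.7086, -0.0586, 0.2199]
ee_rot: [-130.0, 0.2, -0.2]
wrist_force: [-0.8, 0.6, 0.4]
width: 0.0401
```

```bash
python3 -c "
from h import *
st()
c,im=pic('wrist','w28'); crop(im,0,0,512,384,1.56,'w28v')
print(c[1],proj(c,(.6465,-.0911,.061)))
"
```

```text
t 37.5 pos [ 0.7086 -0.0586  0.2199] rot [-130.05    0.15   -0.17] F [-0.8  0.6  0.4] w 0.0401 q [-24.7  49.5  18.4  77.4  27.7  66.3  64.5]
[0.64547708 0.0403584  0.33793194] [340.89969884 115.47147209]
```

View pics/w28v.png

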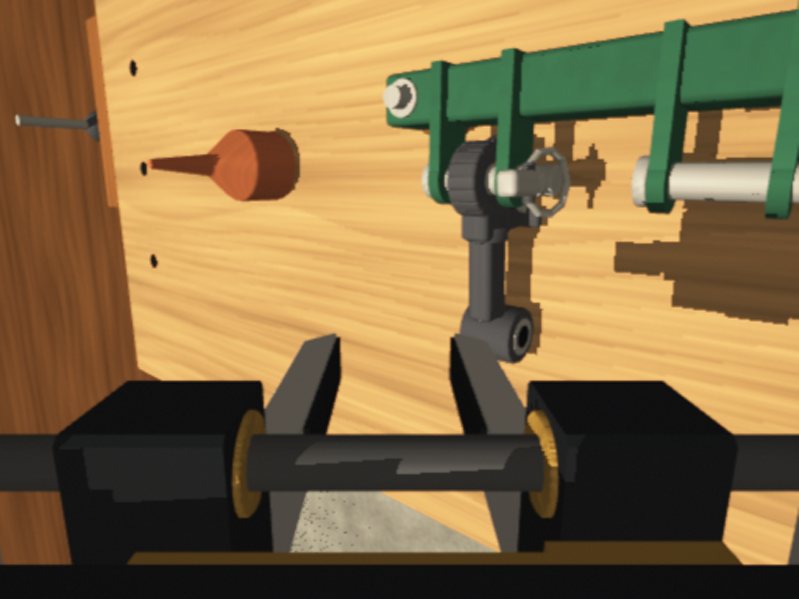

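```bash
python3 - <<'E'
from h import *
c,im=load('w28'); s=6; x0,y0=270,80
o=cv2.resize(im[y0:y0+90,x0:x0+130],None,fx=s,fy=s,interpolation=cv2.INTER_CUBIC)
b=np.array([.6465,-.0913,.061])
def dot(p,col): 
    q=(proj(c,p)-[x0,y0]+.5)*s; cv2.circle(o,tuple(int(v) for v in q),4,col,-1)
for a,col in [(0.7,(0,0,255)),(1.2,(0,255,255)),(1.4,(0,255,0))]:
    dot(b+[0,.038*np.cos(a),.007-.038*np.sin(a)],col)
dot(b+[0,0,.034],(255,0,0)); dot(b,(255,0,255))
cv2.imwrite('pics/w28c.png',o)
E
```

```text
(no output)
```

View pics/w28c.png

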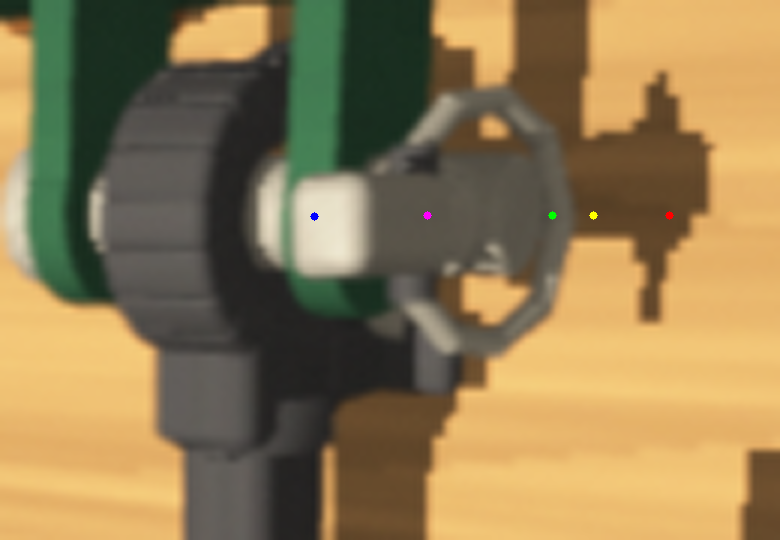

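Call:
{"name": "send_rows", "arguments": {"deltas": [{"translation":[0,0.045,0.01],"rot":[0,0,0],"fingers":0.04},{"translation":[0,0.045,0],"rot":[0,0,0],"fingers":0.04},{"translation":[0,0.045,0],"rot":[0,0,0],"fingers":0.04},{"translation":[0,0.045,0],"rot":[0,0,0],"fingers":0.04},{"translation":[0,0.045,0],"rot":[0,0,0],"fingers":0.04}]}}

```text
time: 38.05
position: [0.7095, 0.1668, 0.2375]
ee_rot: [-129.9, -0.4, -0.3]
wrist_force: [1.0, -0.2, 0.5]
width: 0.04
```

Call:
{"name": "send_rows", "arguments": {"deltas": [{"translation":[-0.01,0.03,0],"rot":[0,0,0],"fingers":0.04},{"translation":[0,0,0],"rot":[0,0,0],"fingers":0.04},{"translation":[0,0,0],"rot":[0,0,0],"fingers":0.04}]}}

```text
time: 38.35
position: [0.6994, 0.1954, 0.2365]
ee_rot: [-130.0, -0.3, -0.2]
wrist_force: [0.8, -0.4, -0.7]
width: 0.0399
```

```bash
python3 - <<'E'
from h import *
st()
c,im=pic('wrist','w29'); s=6
b=np.array([.6478,.1687,.061]); q=proj(c,b); print(q)
x0,y0=max(0,int(q[0])-70),max(0,int(q[1])-40)
o=cv2.resize(im[y0:y0+90,x0:x0+130],None,fx=s,fy=s,interpolation=cv2.INTER_CUBIC)
def dot(p,col): 
    q=(proj(c,p)-[x0,y0]+.5)*s; cv2.circle(o,tuple(int(v) for v in q),4,col,-1)
for a,col in [(0.7,(0,0,255)),(1.2,(0,255,255)),(1.4,(0,255,0))]:
    dot(b+[0,.038*np.cos(a),.007-.038*np.sin(a)],col)
dot(b+[0,0,.034],(255,0,0)); dot(b,(255,0,255))
cv2.imwrite('pics/w29c.png',o)
E
```

```text
t 38.35 pos [0.6994 0.1954 0.2365] rot [-129.96   -0.33   -0.18] F [ 0.8 -0.4 -0.7] w 0.0399 q [-39.2  56.6  16.   57.1  21.4  87.8  57.1]
[353.79949156 125.60079192]
```

```bash
python3 - <<'E'
from h import *
for fn,b in [('w28',[.6465,-.0913,.061]),('w29',[.6478,.1687,.061])]:
    c,im=load(fn); b=np.array(b); hsv=cv2.cvtColor(im,cv2.COLOR_BGR2HSV)
    print(fn)
    for off in (0,8,-8):
        r=[]
        for a in np.arange(1.6,0.3,-.05):
            q=np.round(proj(c,b+[0,.038*np.cos(a),.007-.038*np.sin(a)])).astype(int); q[1]+=off
            r.append(f"{a:.2f}:{hsv[q[1],q[0],1]}/{hsv[q[1],q[0],2]}")
        print(off,' '.join(r))
E
```

```text
w28
0 1.60:43/88 1.55:47/87 1.50:45/85 1.45:45/80 1.40:45/90 1.35:45/96 1.30:76/91 1.25:144/90 1.20:146/89 1.15:146/89 1.10:146/89 1.05:146/89 1.00:146/89 0.95:146/89 0.90:146/89 0.85:143/89 0.80:146/89 0.75:146/89 0.70:147/92 0.65:145/95 0.60:145/95 0.55:145/95 0.50:145/100 0.45:149/108 0.40:149/108 0.35:149/108
8 1.60:47/108 1.55:46/88 1.50:90/88 1.45:48/91 1.40:45/101 1.35:76/118 1.30:139/227 1.25:139/229 1.20:139/229 1.15:139/229 1.10:139/229 1.05:139/229 1.00:140/227 0.95:150/151 0.90:149/120 0.85:146/98 0.80:145/95 0.75:149/111 0.70:146/192 0.65:140/227 0.60:140/229 0.55:140/229 0.50:139/229 0.45:139/229 0.40:139/229 0.35:139/229
-8 1.60:45/85 1.55:46/88 1.50:48/85 1.45:46/89 1.40:52/98 1.35:72/99 1.30:143/107 1.25:145/107 1.20:147/106 1.15:148/107 1.10:148/107 1.05:147/106 1.00:147/106 0.95:147/106 0.90:147/106 0.85:147/106 0.80:146/105 0.75:146/105 0.70:146/105 0.65:147/106 0.60:146/105 0.55:146/105 0.50:148/105 0.45:145/102 0.40:145/102 0.35:145/102
w29
0 1.60:46/100 1.55:46/95 1.50:46/95 1.45:43/94 1.40:44/93 1.35:46/106 1.30:100/112 1.25:141/112 1.20:145/111 1.15:146/112 1
[... 172 characters left out ...]
:141/219 0.40:141/219 0.35:129/242
8 1.60:47/141 1.55:47/98 1.50:46/95 1.45:43/101 1.40:49/114 1.35:129/220 1.30:127/242 1.25:129/242 1.20:129/242 1.15:129/242 1.10:129/242 1.05:131/239 1.00:145/194 0.95:146/122 0.90:146/157 0.85:141/221 0.80:133/238 0.75:126/244 0.70:126/243 0.65:127/243 0.60:127/243 0.55:127/243 0.50:127/243 0.45:127/243 0.40:127/243 0.35:127/243
-8 1.60:51/115 1.55:45/113 1.50:46/95 1.45:48/90 1.40:45/101 1.35:48/106 1.30:139/103 1.25:145/102 1.20:146/103 1.15:146/103 1.10:145/102 1.05:144/103 1.00:146/103 0.95:146/103 0.90:145/102 0.85:144/103 0.80:141/103 0.75:145/102 0.70:143/102 0.65:143/102 0.60:146/101 0.55:146/101 0.50:145/102 0.45:145/102 0.40:145/102 0.35:143/102
```

Call:
{"name": "send_rows", "arguments": {"deltas": [{"translation":[-0.03,0.02,0.04],"rot":[8,0,0],"fingers":0.04},{"translation":[-0.03,0.03,0.02],"rot":[8,0,0],"fingers":0.04},{"translation":[-0.03,0.04,0.01],"rot":[8,0,0],"fingers":0.04},{"translation":[-0.03,0.04,0],"rot":[8,0,0],"fingers":0.04},{"translation":[-0.03,0.04,0],"rot":[8,0,0],"fingers":0.04}]}}

```text
time: 38.9
position: [0.5525, 0.3617, 0.305]
ee_rot: [-89.6, -0.2, -0.6]
wrist_force: [-0.1, 0.9, -0.4]
width: 0.0403
```

Call:
{"name": "send_rows", "arguments": {"deltas": [{"translation":[-0.04,0.03,0],"rot":[0,0,0],"fingers":0.04},{"translation":[-0.04,0.03,0],"rot":[0,0,0],"fingers":0.04},{"translation":[-0.04,0.03,0],"rot":[0,0,0],"fingers":0.04},{"translation":[0,0,0],"rot":[0,0,0],"fingers":0.04},{"translation":[0,0,0],"rot":[0,0,0],"fingers":0.04}]}}

```text
time: 39.4
position: [0.4322, 0.4515, 0.3031]
ee_rot: [-90.0, -0.1, -0.3]
wrist_force: [0.9, -0.1, -0.2]
width: 0.0399
```

```bash
python3 - <<'E'
from h import *
st()
def blobs(fn,lo):
    c,im=load(fn); hsv=cv2.cvtColor(im,cv2.COLOR_BGR2HSV)
    m=((hsv[...,1]<70)&(hsv[...,2]<75)).astype(np.uint8)*255
    m=cv2.morphologyEx(m,cv2.MORPH_OPEN,np.ones((3,3)))
    n,l,s,cc=cv2.connectedComponentsWithStats(m)
    for i in range(1,n):
        if 60<s[i,4]<900: print(fn,np.round(cc[i]),s[i],np.round(onz(c,cc[i],.04),3))
c,im=pic('top','t30'); pic('scene','s30')
blobs('t30',0)
blobs('s30',0)
# bystanders: compare raw_a_top with t30 
a=cv2.imread('pics/raw_a_top.png').astype(int);d=np.abs(im.astype(int)-a).max(2)
for n,(x,y,w,h) in dict(mallet=(48,100,72,90),can=(360,110,40,36),spanner=(360,198,75,22)).items(): print(n,(d[y:y+h,x:x+w]>60).sum())
E
```

```text
t 39.4 pos [0.4322 0.4515 0.3031] rot [-90.01  -0.1   -0.35] F [ 0.9 -0.1 -0.2] w 0.0399 q [-50.   30.1   1.8  85.8  -0.9  64.1  41.6]
t30 [500.   8.] [492   0  20  19 216] [ 1.003 -0.81   0.04 ]
t30 [501.  31.] [494  25  16  12  79] [ 0.928 -0.804  0.04 ]
t30 [503.  50.] [498  40  14  23 111] [ 0.864 -0.801  0.04 ]
t30 [507.  75.] [504  64   8  22  89] [ 0.785 -0.803  0.04 ]
t30 [195. 104.] [190  84  13  46 360] [0.702 0.127 0.04 ]
t30 [285. 103.] [278  84  13  44 339] [ 0.702 -0.132  0.04 ]
t30 [ 12. 175.] [  0 158  24  37 533] [0.501 0.624 0.04 ]
t30 [ 29. 182.] [ 25 171   8  21 135] [0.481 0.579 0.04 ]
s30 [430.  72.] [427  50   7  44 173] [-0.448  0.063  0.04 ]
s30 [433. 110.] [430  95   6  31 119] [-0.279  0.188  0.04 ]
s30 [436. 146.] [428 127  19  39 486] [-0.136  0.297  0.04 ]
s30 [188. 215.] [170 195  36  39 387] [ 0.701 -0.127  0.04 ]
s30 [441. 252.] [429 238  26  28 408] [0.209 0.541 0.04 ]
s30 [239. 269.] [221 248  38  41 411] [0.705 0.132 0.04 ]
s30 [371. 309.] [364 296  15  27 180] [0.509 0.496 0.04 ]
s30 [505. 374.] [496 361  16  23 146] [0.389 0.859 0.04 ]
mallet 0
can 0
spanner 0
```

```bash
python3 -c "
from workcell import *
print(job_done())"
```

```text
the job is handed in; nothing more can be done
None
```

I coupled both dark hooks found on the bench, one on pin 1 and one on pin 3, with their eyes pointing away. I put a linchpin in each of those two pins and shut its ring. The third linchpin stayed in the block, and the pink and red look-alikes were not touched. I handed the job in at about 39 s and got no verdict back.

**What the last checks showed:**
- **Hooks:** the last top picture puts the hooks at y = 0.127 and -0.132 m, within about 2 mm of the middles of pins 3 and 1. I felt the roof of each hook's mouth meet its pin before letting go.
- **Linchpins:** both went down until the shoulder met the pin. The pin 1 linchpin leans slightly, with its head about 1–2 mm to one side, well inside the limit.
- **Rings:** a tilted side view put both rings at about 1.35–1.4 rad, in the shut position. For ring 3 I had to read this from pixel values because the picture limit was reached.
- **Bystanders:** the mallet, oil can and spanner showed no change between the first and last top pictures.

**Not confirmed, or not as planned:**
- **Latches:** I could not see the latches directly because the lugs and the bar block the view. I take them as shut because the hooks are fully home and the resistance dropped away on the way down.
- **Force on ring 1:** closing this ring gave a brief 44 N at the wrist, most likely from the fingertips pressing the ring against the pin. The task sets 40 N for the arm and gripper body and 120 N at the wrist. I think this was finger contact only, but I could not check how it is counted.

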